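Lock the parrot's foraging wheel and hang up its key

TASK

Take the red-handled key from its birch stand and use its blade to lock the teal foraging wheel: press the yellow slotted stud down and turn it clockwise, still pressing, until it drops fully down into its catch; do not touch the stud with the gripper. Then hang the key by its own hook over the rim of the white pot, blade inside and hook tip outside, and leave it hanging there. Do not shove the pot or disturb the other things on the shelf.

Things in the scene. Friction and masses are not known exactly. Their poses are not given: they have to be found in the camera images.
- key: loose flat key upright in the stand, 150 mm tall, about 140 g. Origin: middle of the blade's lower end; z up the key, x along the blade's width towards the hook, y through its thickness. Steel blade 30 (x) by 5 (y) mm, z = 0 to 90 mm; red grip 34 (x) by 14 (y) mm, z = 90 to 150 mm: pinch it across y. The blade's end starts 10 mm above the shelf
- key_saddle (a point): point under the middle of the key's hook arm, at (26, 0, 85) mm in the key's frame; rests near the rim when hung. The arm, 9 mm wide (y), runs out along +x from the blade, underside at z = 85 mm, top at 94 mm, to a finger (x = 38 to 44 mm) that hangs down to z = 55 mm. The gap between blade edge (x = 15) and finger is 23 mm
- key_tip (a point): lower end of the hook's finger, at (41, 0, 55) mm in the key's frame
- stand: birch block fixed to the shelf, 90 (x) by 70 (y) by 35 mm tall, with a blind slot 37 mm (x) by 9 mm (y), 25 mm deep, in which the key stands. Origin: centre of its underside. The key's hook points along the stand's +x, whose yaw varies
- wheel: teal round foraging wheel fixed to the shelf, 190 mm across, 40 mm tall, with a central collar (35 to 42 mm radius, top 64 mm above the shelf) round the stud. Origin: centre of its underside; its yaw varies
- stud_head: yellow stud head in the middle of the wheel, 66 mm across. Origin: centre of the slot's floor; z up. Slot 40 mm long (x), 10 mm wide (y), 14 mm deep, closed at its ends, open at the top. At the start the slot floor is 71 mm and the head's top 85 mm above the shelf (21 mm above the collar); locked it is 17 mm lower, 4 mm above the collar
- press (a joint): how far the stud has been pressed straight down: 0 at the start, 0.017 m at the bottom. No return spring: about 4 N of friction, stays where it is left. At 0 a wall keeps it from turning clockwise; 9 mm down it meets a hidden level track, on which it can be turned. Only at the catch does it drop a further 8 mm
- turn (a joint): angle of the stud, rad, clockwise from above, 0 at the start (slot along the wheel's x), hard stop at 1.95; friction about 0.05 N m. The catch is hidden, centred between 1.1 and 1.55 rad, different each time, and takes the stud within about 0.08 rad of its centre; turned without pressing (5 N or more; 10 N is ample) it rides over. Once dropped it turns only a few degrees
- pot: loose white ceramic pot, round and open, 150 mm outside diameter, 125 mm tall, straight upright wall 6 mm thick, 1.1 kg. Origin: centre of its underside
- pot_rim (a point): centre of the pot's mouth, level with the rim, 125 mm above the shelf
- cup: bystander: stainless steel cup, 72 mm wide, 85 mm tall; origin centre of its underside
- disc0: bystander: birch disc 86 mm across, 16 mm thick; origin centre of its underside
- disc1: bystander: birch disc, same as disc0
- disc2: bystander: birch disc, same as disc0
- stacker: bystander: red ring stacker, 96 mm wide, 137 mm tall; origin centre of its underside
- jar: bystander: amber glass jar with dark lid, 76 mm wide, 110 mm tall; origin centre of its underside
There are look-alikes about, which are no part of the job. Leave any green look-alike of the pot alone.

How it is judged:
By the outcome, as a careful person would: the job done as asked, in the order asked, and still so for the second after the job is handed in, with the robot touching nothing.
It also fails if it takes over 64 s, if anything falls off the work surface, if the arm or the gripper's body presses on something with over 40 N, if the wrist force passes 120 N, or if a joint passes its speed limit or range.

ROBOT

A 6-joint arm with a two-finger parallel gripper is mounted at the origin on the work surface. World frame = base frame: x ahead of the robot, y to its left, z up, the work surface at z = 0. Lengths are in mm, angles in degrees, forces in N, time in s.
With the tool pointing down it reaches from about 300 to 850 mm from the base axis. Payload 4.2 kg.
Tool frame: the origin (TCP) lies at the very end of the fingers, on their centre line; the grasp point (between the pads) lies 19 mm behind it; z points along the fingers, y is the direction in which the jaws open and shut (so a half turn about z gives the same grasp; the last joint's range is limited). The gripper opens to 91 mm and grips with 3 to 60 N. Pads are 32 mm wide; open, the fingers measure 118 mm over their backs; the gripper's body (76 mm by 178 mm) begins 60 mm behind the grasp point.
Start: joints at [74.427, 18.312, 89.639, -0, 72.044, -1.146], TCP at [143.261, 556.884, 213.976] pointing down, gripper open.
Joint ranges: [-177.97, 177.97], [-48.28, 115.42], [12.27, 149.76], [-77.06, 257.06], [2.81, 150.46], [-146.56, 146.56]. Speed limits (degrees/s): [147.25, 147.25, 180, 180, 180, 180].

INTERFACE

Orientations are given as [roll, pitch, yaw] about the fixed x, y, z axes, in that order (R = Rz(yaw) Ry(pitch) Rx(roll)).
In Python, from workcell import telemetry, grab_frame, job gives the robot as it stands.
- The arm moves only by the tool drive_tool, never from a script. Its argument "moves" is a list of rows, each an object of numbers: "claw": the closure, from -1 (fully open) to 1 (shut); "dx", "dy", "dz": the shift along the tool's x, y, z in units of 20 mm (1.0 is 20 mm); "yaw": the turn about the tool's z in units of 0.15 rad (1.0 is 0.15 rad). In form: [{"claw": .., "dx": .., "dy": .., "dz": .., "yaw": ..}, ...]. A call has 1 to 5 rows; each row shifts and turns the pose as measured when the row begins, along the tool's axes as they then stand; what a row does not reach is not made up. A row lasts 1/8 s, in which the tool goes at most 62.5 mm and 10.7 degrees, less where a joint would pass 70% of its speed; a pose out of reach is approached as far as the arm can. A call with a number of a shift or a turn outside -1 to 1 is refused whole. A call with a gripper value outside its range is refused whole. The fingers move at their own pace and stop on an object; "grip_force" is the grip in N (left out, the last holds). Time passes only in rows, so rows that do not move let the fingers close. It gives the time, the measured TCP pose, the force and the opening at its end, in the units of the state.
- telemetry.state(): the state, without advancing time (a new reading comes with each control period).
- grab_frame(name): name is "scene" or "top"; returns a dict with "color" (420x560x3 uint8, blue, green, red), "vertical_fov" (degrees; the focal length in pixels is half the picture's height over the tangent of half this angle, whatever the lens; pixels are square), "cx", "cy" (the principal point, pixels), "pose" (4x4, takes a point from camera to world coordinates). Camera axes: x right, y down, z forward; pixel columns grow to the right and rows downward; lengths in mm; the calibration is good to about 2 mm. A picture is of the moment at which its call begins. There is no depth.
- job.job_done(): hands the job in, once; it reports no verdict.
The state is a dict: "time_s": time; "qpos": joint angles; "qvel": joint speeds; "effort": joint torques, N m; "ee_pos": TCP position; "ee_rot": TCP orientation; "force": force on the tool from outside, world axes, zero at the start; "torque": the same for the moment, N m; "gripper_width": finger opening in mm.
Only numpy, scipy, OpenCV 4.12 (cv2) and the standard library are available. Lean on these libraries where they do the work, as an engineer would, in place of code of your own. Each camera call takes 0.05 s, during which the arm holds its last target.

## Working session

There is one attempt and no reset: what is moved stays moved. The work goes in short steps, Python scripts to look and compute and a tool call to move; the robot and the scene stay as the last step left them, time stands still between calls to the robot, and variables do not carry over. Pictures are saved under pics/ and viewed, and the job is handed in when it is done.

Besides the shell and the picture viewer there is one more tool, called after "Emit:" as name([rows], argument=value, ...), one row to a line, values as JSON. drive_tool: Moves the arm, as the interface text tells. Its arguments: {"type":"object","properties":{"moves":{"type":"array"},"grip_force":{"type":"number"}},"required":["moves"]}

```bash
ls; mkdir -p pics; python3 - <<'E'
from workcell import telemetry, grab_frame, job
import cv2, numpy as np, pickle
np.set_printoptions(suppress=True,precision=4)
print(telemetry.state())
for n in("scene","top"):
    f=grab_frame(n); cv2.imwrite(f"pics/{n}0.png",f["color"]); pickle.dump(f,open(f"{n}0.pkl","wb"))
    cv2.imwrite(f"pics/{n}0b.png",cv2.resize(f["color"],(800,600),interpolation=cv2.INTER_CUBIC))
    print(n,f["vertical_fov"],f["cx"],f["cy"],f["pose"])
E
```

```text
pics
{'time_s': 0.0, 'qpos': array([74.4275, 18.3519, 89.7058, -0.0013, 72.0424, -1.1456]), 'qvel': array([ 0.0082, -0.0858,  0.0031,  0.0165,  0.0337,  0.055 ]), 'effort': array([  0.0004, -41.2472, -23.1968,   0.0728,   0.0458,  -0.0001]), 'ee_pos': array([143.1292, 556.3926, 213.1217]), 'ee_rot': array([-179.8999,   -0.0008,  165.5735]), 'force': array([ 0.4329,  0.3681, -0.7077]), 'torque': array([ 0.0376, -0.0376,  0.0417]), 'gripper_width': 91.53047241772319}
scene 47.43718669618565 278.5592025541749 202.43556266596627 [[  -0.8735    0.4015   -0.2752  871.502 ]
 [   0.4868    0.722    -0.4917  610.9578]
 [   0.0013   -0.5635   -0.8261 1147.8145]
 [   0.        0.        0.        1.    ]]
top 45.505350065396655 284.3532753641318 202.88982823989878 [[  -0.078    -0.9757    0.2047  266.9956]
 [  -0.9969    0.0755   -0.0201   18.1563]
 [   0.0041   -0.2056   -0.9786 1379.4576]
 [   0.        0.        0.        1.    ]]
```

View pics/scene0b.png

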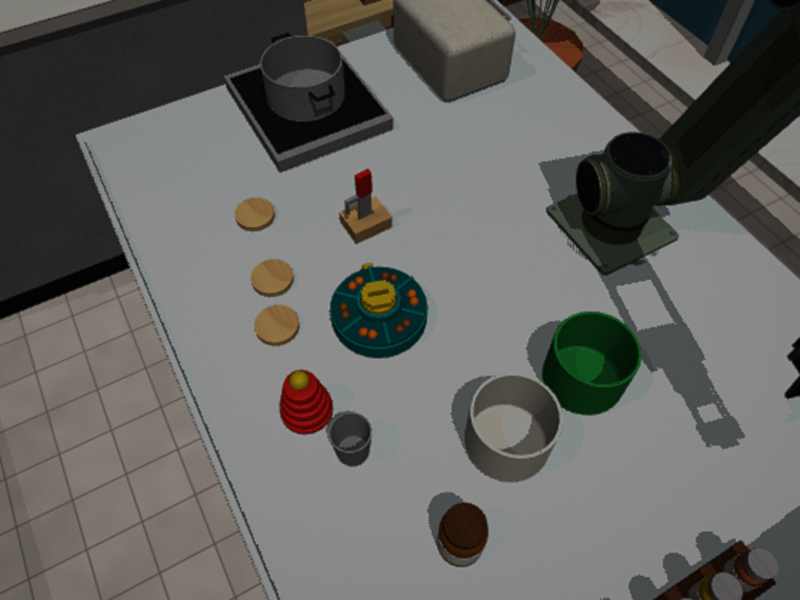

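View pics/top0b.png

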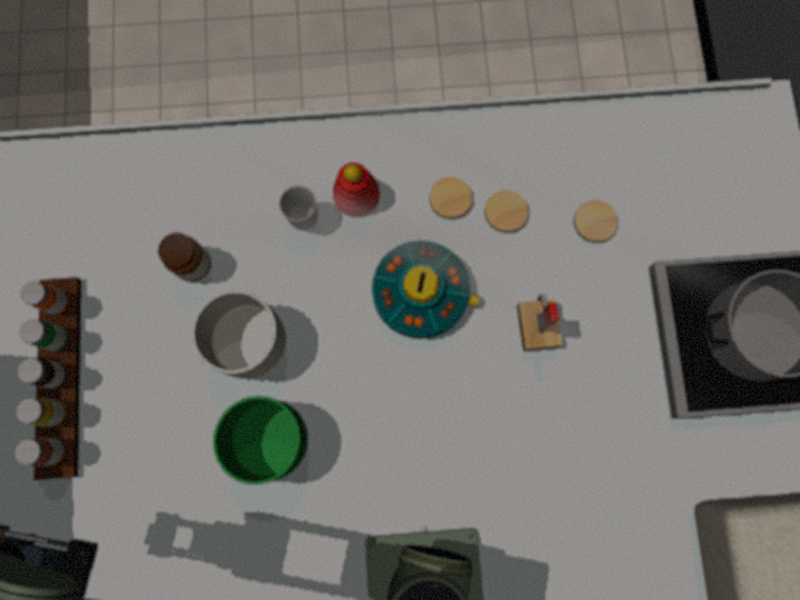

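```bash
cat > h.py <<'E'
import numpy as np, cv2, pickle
np.set_printoptions(suppress=True,precision=2)
def load(n): return pickle.load(open(n,"rb"))
def foc(f): return f["color"].shape[0]/2/np.tan(np.radians(f["vertical_fov"]/2))
def proj(f,P):
    P=np.atleast_2d(P).astype(float);T=np.linalg.inv(f["pose"]);c=P@T[:3,:3].T+T[:3,3]
    return np.c_[c[:,0]/c[:,2]*foc(f)+f["cx"],c[:,1]/c[:,2]*foc(f)+f["cy"]]
def ray(f,uv):
    d=np.array([(uv[0]-f["cx"])/foc(f),(uv[1]-f["cy"])/foc(f),1.]);return f["pose"][:3,3],f["pose"][:3,:3]@d
def onz(f,uv,z):
    o,d=ray(f,uv);return o+d*(z-o[2])/d[2]
def tri(f,a,g,b):
    A=[];B=[]
    for (o,d) in (ray(f,a),ray(g,b)):
        d=d/np.linalg.norm(d);M=np.eye(3)-np.outer(d,d);A.append(M);B.append(M@o)
    return np.linalg.lstsq(np.vstack(A),np.hstack(B),rcond=None)[0]
def crop(f,c,w,h,k,name):
    x,y=int(c[0]-w/2),int(c[1]-h/2);x=max(x,0);y=max(y,0)
    cv2.imwrite(name,cv2.resize(f["color"][y:y+h,x:x+w],None,fx=k,fy=k,interpolation=cv2.INTER_CUBIC));print(name,"origin",x,y,"scale",k)
E
python3 - <<'E'
from h import *
s=load("scene0.pkl");t=load("top0.pkl")
print("base",proj(s,[0,0,0]),proj(t,[0,0,0]))
crop(t,(380,225),70,52,11,"pics/tkey.png")
crop(s,(257,145),70,60,10,"pics/skey.png")
crop(t,(295,202),90,75,8,"pics/twh.png")
crop(s,(265,215),90,75,8,"pics/swh.png")
crop(t,(167,235),90,75,8,"pics/tpot.png")
crop(s,(359,300),90,75,8,"pics/spot.png")
# yellow stud, centroid
for n,f in(("s",s),("t",t)):
    hsv=cv2.cvtColor(f["color"],cv2.COLOR_BGR2HSV)
    m=cv2.inRange(hsv,(20,120,60),(34,255,255));k,l,st,c=cv2.connectedComponentsWithStats(m)
    for i in range(1,k):
        if st[i,4]>15:print(n,st[i],c[i])
E
```

```text
base [[427.05 156.14]] [[297.19 412.66]]
pics/tkey.png origin 345 199 scale 11
pics/skey.png origin 222 115 scale 10
pics/twh.png origin 250 164 scale 8
pics/swh.png origin 220 177 scale 8
pics/tpot.png origin 122 197 scale 8
pics/spot.png origin 314 262 scale 8
s [254 184   7   4  19] [256.63 185.37]
s [253 196  24  24 458] [264.65 207.51]
s [203 260  13  13 140] [208.97 265.84]
t [241 116  11  11  99] [246.23 120.85]
t [282 186  25  26 460] [294.37 198.52]
t [328 206   7   8  48] [331.   209.75]
t [ 24 291  10   7  32] [ 29.28 294.53]
```

View pics/tkey.png

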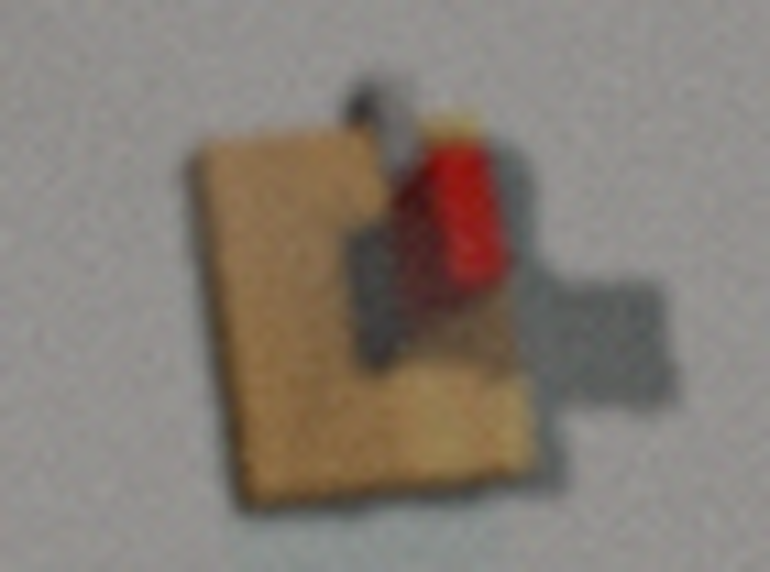

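View pics/skey.png

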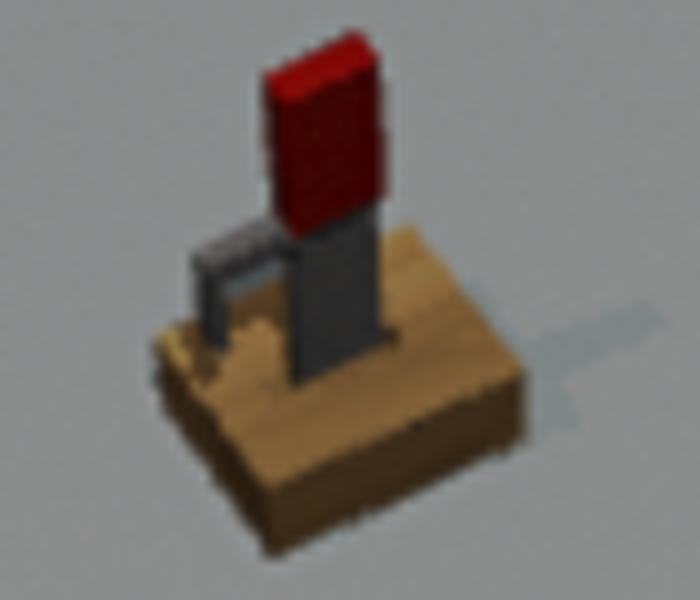

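View pics/twh.png

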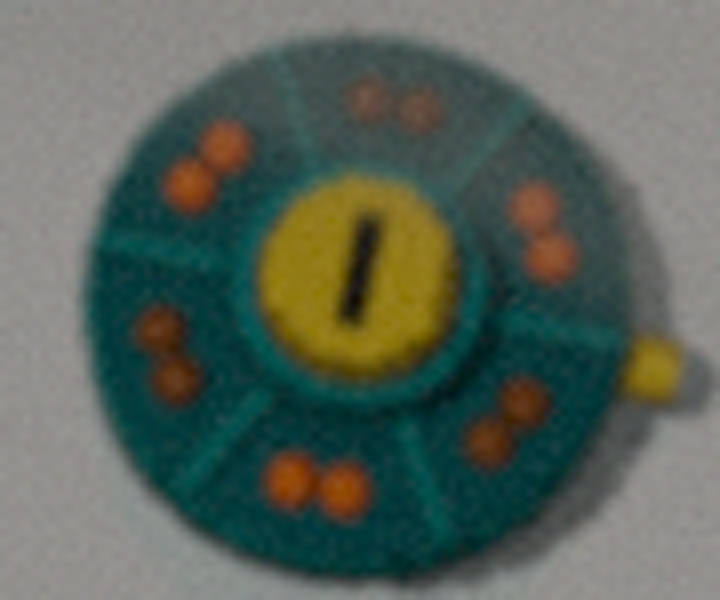

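View pics/swh.png

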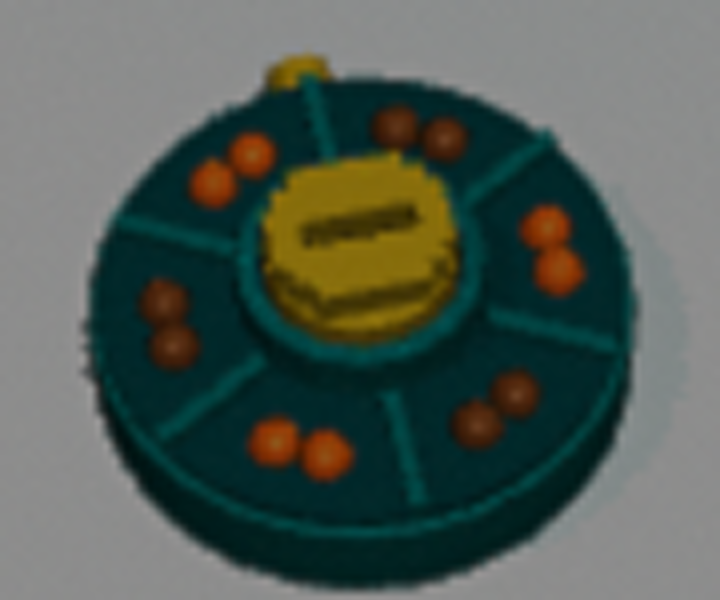

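View pics/tpot.png

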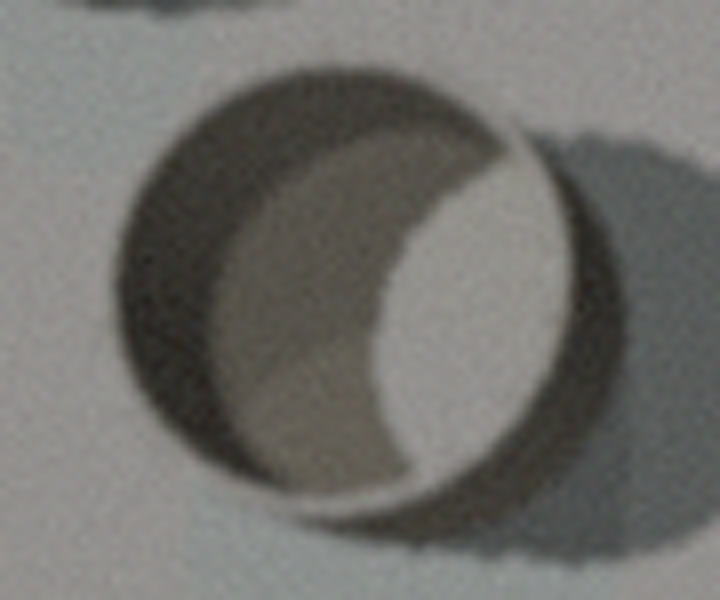

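View pics/spot.png

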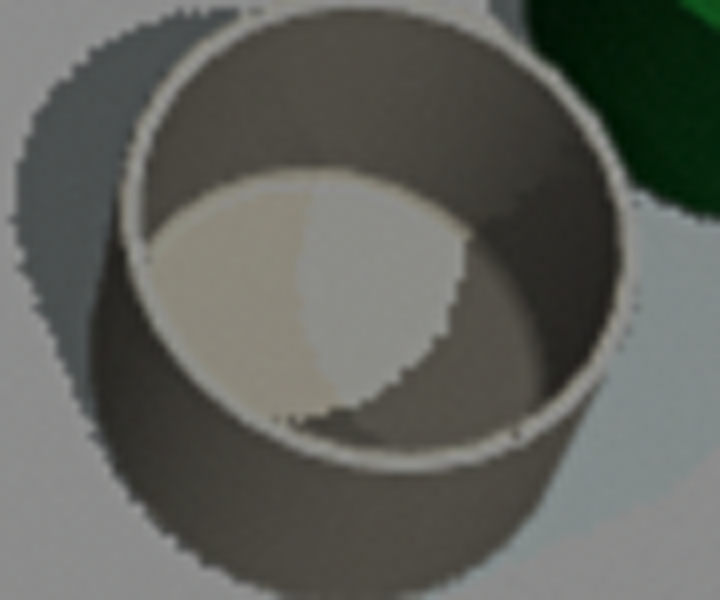

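```bash
python3 - <<'E'
from h import *
from scipy.optimize import least_squares
s=load("scene0.pkl");t=load("top0.pkl")
def px(L,o,k): return np.array(L,float)/k+np.array(o)-0.5+0.5/k
# stand
S=px([(155,345),(268,487),(523,370),(413,230)],(222,115),10)
T=px([(207,140),(248,500),(532,468)],(345,199),11)
print("stand S");[print(onz(s,p,35)) for p in S]
print("stand T");[print(onz(t,p,35)) for p in T]
print("grip top S");[print(onz(s,p,160)) for p in px([(268,72),(360,33),(380,58),(285,103)],(222,115),10)]
print("grip top T");[print(onz(t,p,160)) for p in px([(430,150),(487,142),(508,280),(452,285)],(345,199),11)]
print("slot T");[print(onz(t,p,85)) for p in px([(373,215),(350,325)],(250,164),8)]
print("slot S");[print(onz(s,p,85)) for p in px([(303,232),(415,213)],(220,177),8)]
print("peg T/S",onz(t,(331,209.75),20),onz(s,(256.6,185.4),35))
# circle masks: stud head, wheel
def cont(f,lo,hi,near):
    hsv=cv2.cvtColor(f["color"],cv2.COLOR_BGR2HSV);m=cv2.inRange(hsv,lo,hi)
    m=cv2.morphologyEx(m,cv2.MORPH_CLOSE,np.ones((9,9)))
    k,l,st,c=cv2.connectedComponentsWithStats(m);i=1+np.argmin(np.linalg.norm(c[1:]-near,axis=1)+1e3*(st[1:,4]<200))
    cs,_=cv2.findContours((l==i).astype(np.uint8),cv2.RETR_EXTERNAL,cv2.CHAIN_APPROX_NONE);return max(cs,key=len)[:,0].astype(float),st[i]
for n,f,nr in(("s",s,(265,207)),("t",t,(294,198))):
    c,st=cont(f,(80,80,20),(97,255,255),nr);print(n,"wheel",st)
    P=np.array([onz(f,p,40) for p in c]);print(P.min(0),P.max(0))
    e=cv2.minEnclosingCircle(P[:,:2].astype(np.float32));print(e)
# pot rim
for n,f,o,E in(("t",t,(122,197),[(118,290),(160,150),(230,90),(340,65),(440,85),(520,130),(575,250),(555,370),(430,490),(330,515),(270,495),(180,420)]),
             ("s",s,(314,262),[(120,190),(160,90),(250,15),(560,60),(620,160),(632,250),(600,370),(520,440),(400,472),(280,440),(180,350),(130,260)])):
    P=np.array([onz(f,p,125) for p in px(E,o,8)])
    r=least_squares(lambda q:np.hypot(P[:,0]-q[0],P[:,1]-q[1])-q[2],[*P[:,:2].mean(0),75]);print(n,"pot",r.x,r.fun)
E
```

```text
stand S
[ 515.46 -285.18   35.  ]
[ 510.64 -218.96   35.  ]
[ 422.14 -221.93   35.  ]
[ 424.65 -288.26   35.  ]
stand T
[ 508.17 -223.09   35.  ]
[ 417.95 -223.21   35.  ]
[ 420.4  -293.71   35.  ]
grip top S
[ 482.63 -259.75  160.  ]
[ 452.84 -260.56  160.  ]
[ 452.42 -249.17  160.  ]
[ 483.89 -246.8   160.  ]
grip top T
[ 479.58 -250.59  160.  ]
[ 480.41 -263.64  160.  ]
[ 448.71 -264.54  160.  ]
[ 448.56 -251.86  160.  ]
slot T
[569.01 -42.35  85.  ]
[532.43 -31.69  85.  ]
slot S
[571.81 -40.34  85.  ]
[535.34 -28.86  85.  ]
peg T/S [ 522.05 -136.9    20.  ] [ 527.19 -134.31   35.  ]
s wheel [ 231  187   69   63 2923]
[ 461.36 -126.03   40.  ] [653.56  76.22  40.  ]
((558.7741088867188, -25.646099090576172), 103.05878448486328)
t wheel [ 261  175   67   61 2276]
[ 455.04 -126.07   40.  ] [625.61  54.93  40.  ]
((546.3551025390625, -34.897098541259766), 93.02474975585938)
t pot [478.51 298.99  71.51] [ 0.73  3.03  2.07 -1.61 -3.02  0.05  0.67  0.84  0.53  2.24 -0.86 -4.68]
s pot [481.79 305.54  74.06] [ 1.08 -0.73 -1.04  2.92 -0.22 -2.2  -0.63 -0.18  1.62  0.8  -1.5   0.07]
```

```bash
cat > go.py <<'E'
import sys
from h import *
from workcell import telemetry
def show():
    s=telemetry.state();print("t%.2f"%s["time_s"],"pos",s["ee_pos"],"rot",s["ee_rot"],"F",s["force"],"T",s["torque"],"w%.1f"%s["gripper_width"],"q6 %.1f q1 %.1f"%(s["qpos"][5],s["qpos"][0]));return s
def to(x,y,z,yaw):
    s=show();p=s["ee_pos"];a=np.radians(s["ee_rot"][2]);d=np.array([x,y,z])-p
    u=np.array([d@[np.cos(a),np.sin(a),0],d@[np.sin(a),-np.cos(a),0],-d[2]])/20
    w=-((yaw-s["ee_rot"][2]+180)%360-180)/180*np.pi/.15
    print("units dx %.2f dy %.2f dz %.2f yaw %.2f"%(*u,w),"tilt",s["ee_rot"][:2])
if __name__=="__main__": to(*map(float,sys.argv[1:5]))
E
python3 go.py 466 -256 214 182
```

```text
t0.10 pos [143.14 556.43 213.2 ] rot [-179.91   -0.    165.57] F [-0.12  0.12  0.08] T [-0.01  0.01  0.02] w90.6 q6 -1.1 q1 74.4
units dx -25.75 dy -35.32 dz -0.04 yaw -1.91 tilt [-179.91   -0.  ]
```

Emit:
drive_tool([
  {"yaw": -1,"claw": -1},
  {"yaw": -0.9,"claw": -1},
], grip_force=40)

```text
validation failed for argument at $.mo...
```

```bash
python3 go.py 466 -256 214 182
```

```text
t0.10 pos [143.14 556.43 213.2 ] rot [-179.91   -0.    165.57] F [-0.12  0.12  0.08] T [-0.01  0.01  0.02] w90.6 q6 -1.1 q1 74.4
units dx -25.75 dy -35.32 dz -0.04 yaw -1.91 tilt [-179.91   -0.  ]
```

Probably every field is needed.

Emit:
drive_tool([
  {"claw": -1,"dx": 0,"dy": 0,"dz": 0,"yaw": -1},
  {"claw": -1,"dx": 0,"dy": 0,"dz": 0,"yaw": -1},
], grip_force=40)

```text
time_s: 0.35
ee_pos: [143.0, 555.8, 212.1]
ee_rot: [-179.8, -0.1, -176.7]
force: [0.7, 0.0, 0.6]
gripper_width: 91.1
```

```bash
python3 go.py 466 -256 214 182
```

```text
t0.35 pos [142.97 555.84 212.13] rot [-179.79   -0.07 -176.71] F [0.68 0.04 0.64] T [-0.03  0.02  0.05] w91.1 q6 -18.9 q1 74.4
units dx -13.80 dy -41.45 dz -0.09 yaw 0.15 tilt [-179.79   -0.07]
```

Emit:
drive_tool([
  {"claw": -1,"dx": -0.33,"dy": -1,"dz": -0.03,"yaw": 0},
  {"claw": -1,"dx": -0.33,"dy": -1,"dz": -0.03,"yaw": 0},
  {"claw": -1,"dx": -0.33,"dy": -1,"dz": -0.03,"yaw": 0},
  {"claw": -1,"dx": -0.33,"dy": -1,"dz": -0.03,"yaw": 0},
  {"claw": -1,"dx": -0.33,"dy": -1,"dz": -0.03,"yaw": 0},
])

```text
time_s: 0.98
ee_pos: [183.1, 453.1, 214.2]
ee_rot: [-179.7, -0.1, -176.6]
force: [0.4, -0.8, 0.3]
gripper_width: 91.3
```

Emit:
drive_tool([
  {"claw": -1,"dx": -0.33,"dy": -1,"dz": -0.03,"yaw": 0},
  {"claw": -1,"dx": -0.33,"dy": -1,"dz": -0.03,"yaw": 0},
  {"claw": -1,"dx": -0.33,"dy": -1,"dz": -0.03,"yaw": 0},
  {"claw": -1,"dx": -0.33,"dy": -1,"dz": -0.03,"yaw": 0},
  {"claw": -1,"dx": -0.33,"dy": -1,"dz": -0.03,"yaw": 0},
])

```text
time_s: 1.6
ee_pos: [224.6, 348.0, 218.4]
ee_rot: [-179.7, -0.1, -176.6]
force: [0.5, 0.2, -0.8]
gripper_width: 91.1
```

```bash
python3 go.py 466 -256 214 182
```

```text
t1.60 pos [224.55 348.   218.43] rot [-179.72   -0.05 -176.65] F [ 0.54  0.25 -0.8 ] T [ 0.04 -0.04  0.01] w91.1 q6 -37.6 q1 55.7
units dx -10.29 dy -30.85 dz 0.22 yaw 0.16 tilt [-179.72   -0.05]
```

Emit:
drive_tool([
  {"claw": -1,"dx": -0.5,"dy": -1,"dz": 0,"yaw": 0},
  {"claw": -1,"dx": -0.5,"dy": -1,"dz": 0,"yaw": 0},
  {"claw": -1,"dx": -0.5,"dy": -1,"dz": 0,"yaw": 0},
  {"claw": -1,"dx": -0.5,"dy": -1,"dz": 0,"yaw": 0},
  {"claw": -1,"dx": -0.5,"dy": -1,"dz": 0,"yaw": 0},
])

```text
time_s: 2.22
ee_pos: [282.0, 244.1, 219.4]
ee_rot: [-179.8, 0.1, -176.7]
force: [0.5, 0.7, 0.5]
gripper_width: 91.2
```

Emit:
drive_tool([
  {"claw": -1,"dx": -0.5,"dy": -1,"dz": 0,"yaw": 0},
  {"claw": -1,"dx": -0.5,"dy": -1,"dz": 0,"yaw": 0},
  {"claw": -1,"dx": -0.5,"dy": -1,"dz": 0,"yaw": 0},
  {"claw": -1,"dx": -0.5,"dy": -1,"dz": 0,"yaw": 0},
  {"claw": -1,"dx": -0.5,"dy": -1,"dz": 0,"yaw": 0},
])

```text
time_s: 2.85
ee_pos: [338.5, 140.3, 220.4]
ee_rot: [-179.9, 0.2, -176.7]
force: [-0.2, 0.1, 0.9]
gripper_width: 91.1
```

Emit:
drive_tool([
  {"claw": -1,"dx": -0.3,"dy": -1,"dz": 0,"yaw": 0},
  {"claw": -1,"dx": -0.3,"dy": -1,"dz": 0,"yaw": 0},
  {"claw": -1,"dx": -0.3,"dy": -1,"dz": 0,"yaw": 0},
  {"claw": -1,"dx": -0.3,"dy": -1,"dz": 0,"yaw": 0},
  {"claw": -1,"dx": -0.3,"dy": -1,"dz": 0,"yaw": 0},
])

```text
time_s: 3.48
ee_pos: [373.5, 35.6, 221.2]
ee_rot: [-179.9, 0.3, -176.8]
force: [-0.8, 0.2, 0.6]
gripper_width: 91.0
```

Emit:
drive_tool([
  {"claw": -1,"dx": -0.3,"dy": -1,"dz": 0,"yaw": 0},
  {"claw": -1,"dx": -0.3,"dy": -1,"dz": 0,"yaw": 0},
  {"claw": -1,"dx": -0.3,"dy": -1,"dz": 0,"yaw": 0},
  {"claw": -1,"dx": -0.3,"dy": -1,"dz": 0,"yaw": 0},
  {"claw": -1,"dx": -0.3,"dy": -1,"dz": 0,"yaw": 0},
])

```text
time_s: 4.1
ee_pos: [407.2, -68.8, 222.2]
ee_rot: [-179.9, 0.5, -176.9]
force: [-0.3, -0.4, -0.0]
gripper_width: 91.3
```

```bash
python3 go.py 466 -256 214 182
```

```text
t4.10 pos [407.21 -68.82 222.15] rot [-179.88    0.45 -176.91] F [-0.28 -0.44 -0.04] T [0.06 0.02 0.  ] w91.3 q6 -104.3 q1 -11.2
units dx -2.43 dy -9.50 dz 0.41 yaw 0.13 tilt [-179.88    0.45]
```

Emit:
drive_tool([
  {"claw": -1,"dx": -0.27,"dy": -1,"dz": 0,"yaw": 0},
  {"claw": -1,"dx": -0.27,"dy": -1,"dz": 0,"yaw": 0},
  {"claw": -1,"dx": -0.27,"dy": -1,"dz": 0,"yaw": 0},
  {"claw": -1,"dx": -0.27,"dy": -1,"dz": 0,"yaw": 0},
  {"claw": -1,"dx": -0.27,"dy": -1,"dz": 0,"yaw": 0},
])

```text
time_s: 4.72
ee_pos: [437.2, -173.1, 223.1]
ee_rot: [-179.9, 0.5, -177.0]
force: [-0.2, 0.5, -0.3]
gripper_width: 91.2
```

Emit:
drive_tool([
  {"claw": -1,"dx": -0.27,"dy": -1,"dz": 0,"yaw": 0},
  {"claw": -1,"dx": -0.27,"dy": -1,"dz": 0,"yaw": 0},
  {"claw": -1,"dx": -0.27,"dy": -1,"dz": 0,"yaw": 0},
  {"claw": -1,"dx": -0.27,"dy": -1,"dz": 0,"yaw": 0.1},
  {"claw": -1,"dx": 0,"dy": 0,"dz": 0,"yaw": 0},
])

```text
time_s: 5.35
ee_pos: [464.5, -258.7, 223.2]
ee_rot: [-179.9, 0.5, -178.0]
force: [-0.2, 0.4, -0.4]
gripper_width: 91.3
```

```bash
python3 - <<'E'
from go import *
from workcell import grab_frame
to(466,-256,214,182)
for n in("scene","top"):
    f=grab_frame(n);pickle.dump(f,open(f"{n}1.pkl","wb"))
    c=proj(f,[telemetry.state()["ee_pos"]])[0];print(c);crop(f,c,130,100,6,f"pics/{n}1.png")
E
```

```text
t5.35 pos [ 464.49 -258.74  223.2 ] rot [-179.89    0.53 -178.03] F [-0.15  0.36 -0.42] T [ 0.01  0.   -0.02] w91.3 q6 -122.5 q1 -30.5
units dx -0.08 dy 0.13 dz 0.46 yaw -0.00 tilt [-179.89    0.53]
[253.51 103.46]
pics/scene1.png origin 188 53 scale 6
[392.59 213.46]
pics/top1.png origin 327 163 scale 6
```

View pics/scene1.png

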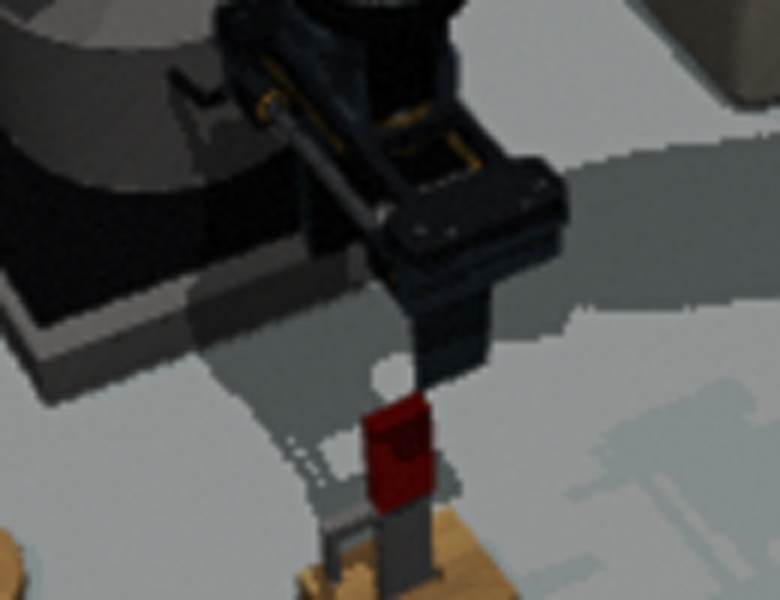

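View pics/top1.png

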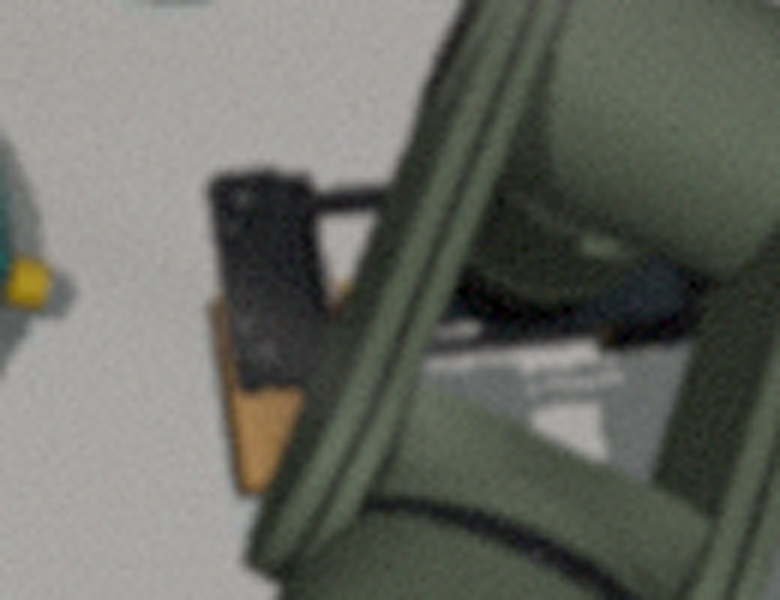

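```bash
python3 - <<'E'
from h import *
s=load("scene1.pkl")
for c in((418,392),(488,362)):
    p=np.array(c)/6+np.array((188,53))-.5+1/12;print(p,onz(s,p,223.))
E
```

```text
[257.25 117.92] [ 480.35 -205.15  223.  ]
[268.92 112.92] [ 444.38 -206.3   223.  ]
```

Emit:
drive_tool([
  {"claw": -1,"dx": -0.08,"dy": 0.13,"dz": 0.6,"yaw": 0},
  {"claw": -1,"dx": 0,"dy": 0,"dz": 1,"yaw": 0},
  {"claw": -1,"dx": 0,"dy": 0,"dz": 1,"yaw": 0},
  {"claw": -1,"dx": 0,"dy": 0,"dz": 1,"yaw": 0},
  {"claw": -1,"dx": 0,"dy": 0,"dz": 0,"yaw": 0},
])

```text
time_s: 6.08
ee_pos: [464.6, -249.6, 147.1]
ee_rot: [179.9, 0.4, -177.7]
force: [0.6, -0.1, 0.3]
gripper_width: 91.1
```

```bash
python3 go.py 466 -256 115 182
```

```text
t6.08 pos [ 464.58 -249.64  147.12] rot [ 179.91    0.39 -177.73] F [ 0.64 -0.07  0.31] T [-0.01 -0.03  0.03] w91.1 q6 -122.1 q1 -29.7
units dx -0.06 dy -0.32 dz 1.61 yaw 0.03 tilt [179.91   0.39]
```

Emit:
drive_tool([
  {"claw": -1,"dx": -0.06,"dy": -0.25,"dz": 0.8,"yaw": 0},
  {"claw": -1,"dx": 0,"dy": 0,"dz": 0.75,"yaw": 0},
  {"claw": -1,"dx": 0,"dy": 0,"dz": 0,"yaw": 0},
])

```text
time_s: 6.45
ee_pos: [466.8, -254.4, 114.9]
ee_rot: [179.9, 0.5, -177.7]
force: [-0.5, -0.1, 0.0]
gripper_width: 91.1
```

```bash
python3 - <<'E'
from go import *
from workcell import grab_frame
to(466,-256,115,182)
f=grab_frame("scene");pickle.dump(f,open("scene2.pkl","wb"));crop(f,(257,140),100,75,8,"pics/scene2.png")
E
```

```text
t6.45 pos [ 466.76 -254.44  114.88] rot [ 179.95    0.46 -177.68] F [-0.5  -0.09  0.  ] T [0.03 0.01 0.01] w91.1 q6 -122.5 q1 -30.0
units dx 0.04 dy -0.08 dz -0.01 yaw 0.04 tilt [179.95   0.46]
pics/scene2.png origin 207 102 scale 8
```

View pics/scene2.png

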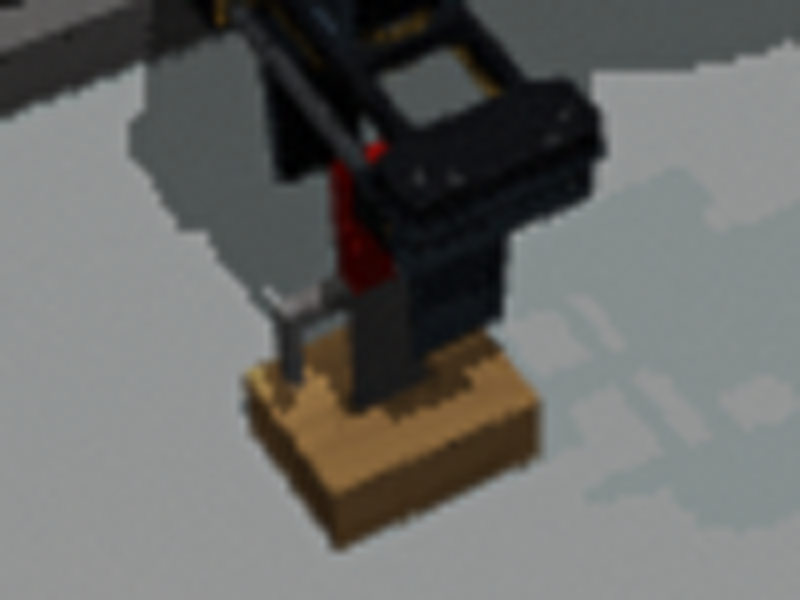

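Emit:
drive_tool([
  {"claw": 1,"dx": 0,"dy": 0,"dz": 0,"yaw": 0},
  {"claw": 1,"dx": 0,"dy": 0,"dz": 0,"yaw": 0},
  {"claw": 1,"dx": 0,"dy": 0,"dz": 0,"yaw": 0},
  {"claw": 1,"dx": 0,"dy": 0,"dz": 0,"yaw": 0},
  {"claw": 1,"dx": 0,"dy": 0,"dz": 0,"yaw": 0},
], grip_force=40)

```text
time_s: 7.12
ee_pos: [468.2, -255.3, 117.2]
ee_rot: [-179.9, 0.7, -177.7]
force: [0.1, -0.3, -1.2]
gripper_width: 43.9
```

```bash
python3 - <<'E'
from go import *
show()
s=load("scene2.pkl")
for c in((415,358),(500,322)):
    p=np.array(c)/8+np.array((207,102))-.5+1/16;print(p,onz(s,p,115.))
E
```

```text
t7.12 pos [ 468.17 -255.33  117.16] rot [-179.9     0.7  -177.68] F [ 0.13 -0.25 -1.22] T [-0.03  0.   -0.02] w43.9 q6 -122.5 q1 -30.0
[258.44 146.31] [ 483.38 -200.37  115.  ]
[269.06 141.81] [ 448.89 -200.6   115.  ]
```

Emit:
drive_tool([
  {"claw": 1,"dx": 0,"dy": 0,"dz": 0.03,"yaw": 0},
  {"claw": 1,"dx": 0,"dy": 0,"dz": 0.03,"yaw": 0},
  {"claw": 1,"dx": 0,"dy": 0,"dz": 0.03,"yaw": 0},
  {"claw": 1,"dx": 0,"dy": 0,"dz": 0.03,"yaw": 0},
])

```text
time_s: 7.62
ee_pos: [468.3, -255.6, 115.2]
ee_rot: [-179.9, 0.7, -177.7]
force: [-1.1, -0.3, 6.4]
gripper_width: 13.7
```

```bash
python3 go.py 467 -255 115 182
```

```text
t7.62 pos [ 468.3  -255.59  115.22] rot [-179.86    0.71 -177.67] F [-1.05 -0.26  6.39] T [0.23 0.42 0.  ] w13.7 q6 -122.5 q1 -30.0
units dx 0.06 dy 0.03 dz 0.01 yaw 0.04 tilt [-179.86    0.71]
```

Emit:
drive_tool([
  {"claw": 1,"dx": 0,"dy": 0,"dz": -0.3,"yaw": 0},
  {"claw": 1,"dx": 0,"dy": 0,"dz": -0.5,"yaw": 0},
  {"claw": 1,"dx": 0,"dy": 0,"dz": -0.8,"yaw": 0},
  {"claw": 1,"dx": 0,"dy": 0,"dz": -1,"yaw": 0},
  {"claw": 1,"dx": 0,"dy": 0,"dz": -1,"yaw": 0},
])

```text
time_s: 8.25
ee_pos: [466.1, -254.6, 188.7]
ee_rot: [180.0, 0.5, -177.7]
force: [-0.2, 0.5, -1.2]
gripper_width: 14.5
```

Emit:
drive_tool([
  {"claw": 1,"dx": 0,"dy": 0,"dz": -1,"yaw": 0},
  {"claw": 1,"dx": 0,"dy": 0,"dz": -0.7,"yaw": 0},
  {"claw": 1,"dx": 0,"dy": 0,"dz": 0,"yaw": 0},
])

```text
time_s: 8.62
ee_pos: [466.2, -254.3, 226.2]
ee_rot: [-180.0, 0.7, -177.7]
force: [0.0, -0.7, -1.2]
gripper_width: 13.6
```

```bash
python3 - <<'E'
from go import *
from workcell import grab_frame
to(552,-36,220,163.3)
for n in("scene","top"):
    f=grab_frame(n);pickle.dump(f,open(f"{n}3.pkl","wb"))
    c=proj(f,[telemetry.state()["ee_pos"]-[0,0,40]])[0];print(c);crop(f,c,100,100,6,f"pics/{n}3.png")
E
```

```text
t8.62 pos [ 466.25 -254.33  226.25] rot [-180.      0.66 -177.68] F [ 0.02 -0.67 -1.2 ] T [-0.03  0.02 -0.02] w13.6 q6 -122.5 q1 -30.1
units dx -4.73 dy 10.73 dz 0.31 yaw 2.21 tilt [-180.      0.66]
[254.17 114.47]
pics/scene3.png origin 204 64 scale 6
[387.73 215.84]
pics/top3.png origin 337 165 scale 6
```

View pics/scene3.png

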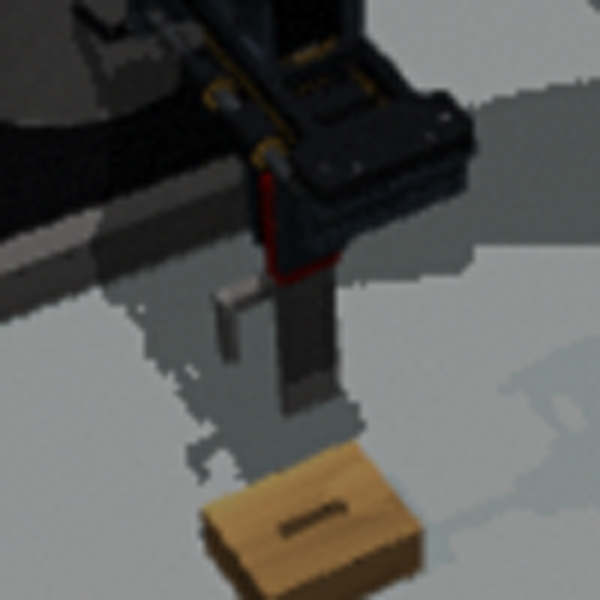

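```bash
python3 - <<'E'
from h import *
s=load("scene3.pkl")
q=lambda c:np.array(c)/6+np.array((204,64))-.5+1/12
for c,z in(((283,415),121),((337,393),121),((313,519),35)):
    print(onz(s,q(c),z))
E
```

```text
[ 481.02 -252.05  121.  ]
[ 451.62 -252.09  121.  ]
[ 467.52 -253.82   35.  ]
```

View pics/top3.png

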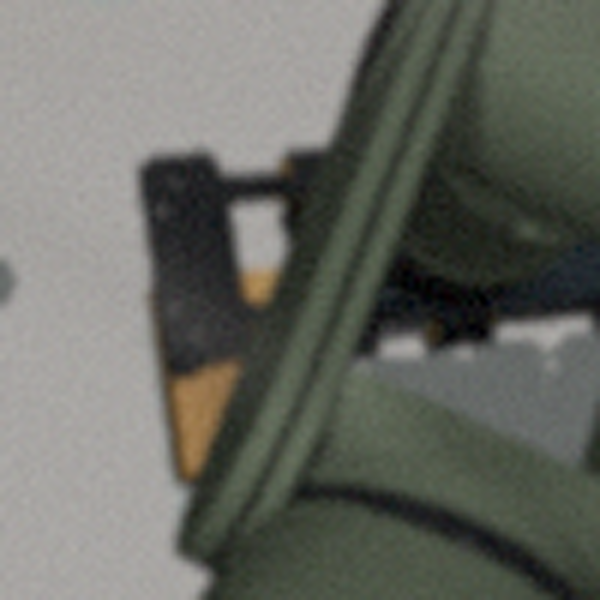

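```bash
python3 - <<'E'
from h import *
from scipy.optimize import least_squares
s=load("scene0.pkl");t=load("top0.pkl")
def edges(f,c0,z,r,inside,tag,span=None,side=None):
    # yellow mask upper boundary via radial scan in world
    hsv=cv2.cvtColor(cv2.resize(f["color"],None,fx=4,fy=4,interpolation=cv2.INTER_CUBIC),cv2.COLOR_BGR2HSV)
    m=cv2.inRange(hsv,*inside)
    P=[]
    for a in np.arange(0,360,6):
        d=np.array([np.cos(np.radians(a)),np.sin(np.radians(a)),0]);R=np.arange(r-10,r+10,.25)
        uv=proj(f,np.array([*c0,z])+R[:,None]*d)*4+1.5
        v=m[np.clip(uv[:,1].round().astype(int),0,m.shape[0]-1),np.clip(uv[:,0].round().astype(int),0,m.shape[1]-1)]>0
        if v[:8].all() and not v[-4:].any(): P.append([a,*(np.array(c0)+R[np.where(v)[0][-1]]*d[:2])])
    P=np.array(P)
    # keep those on far side from camera (near side shows the cylinder's wall)
    cam=f["pose"][:2,3]-np.array(c0);ca=np.degrees(np.arctan2(cam[1],cam[0]))
    if side: P=P[np.abs((P[:,0]-ca+180)%360-180)>side]
    g=least_squares(lambda q:np.hypot(P[:,1]-q[0],P[:,2]-q[1])-r,c0,loss="soft_l1");print(tag,len(P),g.x,"rms",np.sqrt(np.mean(g.fun**2)))
Y=((18,110,40),(36,255,255))
edges(s,(553.6,-34.6),85,33,Y,"stud s",side=80)
edges(t,(550,-37),85,33,Y,"stud t",side=80)
edges(s,(553.6,-34.6),85,33,Y,"stud s",side=100)
edges(t,(550,-37),85,33,Y,"stud t",side=100)
# dark slot
for n,f,c in(("s",s,(265,205.5)),("t",t,(295.2,197.6))):
    b=cv2.resize(f["color"],None,fx=4,fy=4,interpolation=cv2.INTER_CUBIC);g=b[:,:,1].astype(float)
    x0,y0=[int(round(v*4)) for v in c];w=g[y0-44:y0+44,x0-44:x0+44]
    wt=np.clip(70-w,0,None) if n=="s" else np.clip(90-w,0,None)
    yy,xx=np.mgrid[y0-44:y0+44,x0-44:x0+44]
    k=(np.hypot(xx-x0,yy-y0)<36);m=(w<np.percentile(w[k],16))&k
    l,lab,st,ce=cv2.connectedComponentsWithStats(m.astype(np.uint8));i=1+np.argmax(st[1:,4])
    pts=np.c_[xx[lab==i],yy[lab==i]]
    W=np.array([onz(f,(p-1.5)/4,85)[:2] for p in pts]);C=W.mean(0);u,S,V=np.linalg.svd(W-C,full_matrices=False)
    pr=(W-C)@V.T;print(n,"slot",len(pts),C,np.degrees(np.arctan(V[0,1]/V[0,0])),np.ptp(pr,axis=0))
E
```

```text
stud s 34 [555.89 -30.26] rms 1.5789566620890672
stud t 33 [548.44 -36.07] rms 0.4248258365196312
stud s 26 [555.57 -30.21] rms 1.6895899941573482
stud t 27 [548.43 -36.13] rms 0.43838310865291547
s slot 569 [553.75 -33.62] -15.870805844120957 [38.78  9.39]
t slot 647 [550.48 -36.35] -16.116630943208595 [35.9   8.67]
```

Emit:
drive_tool([
  {"claw": 1,"dx": 0,"dy": 0,"dz": 0,"yaw": 1},
  {"claw": 1,"dx": 0,"dy": 0,"dz": 0,"yaw": 1},
  {"claw": 1,"dx": 0,"dy": 0,"dz": 0,"yaw": 0},
])

```text
time_s: 9.1
ee_pos: [464.0, -253.0, 221.6]
ee_rot: [179.7, 0.1, 164.7]
force: [0.3, -0.8, -1.4]
gripper_width: 13.9
```

```bash
python3 go.py 553 -34 220 164
```

```text
t9.10 pos [ 463.96 -252.99  221.56] rot [179.66   0.1  164.68] F [ 0.34 -0.78 -1.41] T [-0.04  0.01  0.  ] w13.9 q6 -104.9 q1 -30.1
units dx -1.40 dy 11.74 dz 0.08 yaw 0.08 tilt [179.66   0.1 ]
```

Emit:
drive_tool([
  {"claw": 1,"dx": -0.12,"dy": 1,"dz": 0,"yaw": 0},
  {"claw": 1,"dx": -0.12,"dy": 1,"dz": 0,"yaw": 0},
  {"claw": 1,"dx": -0.12,"dy": 1,"dz": 0,"yaw": 0},
  {"claw": 1,"dx": -0.12,"dy": 1,"dz": 0,"yaw": 0},
  {"claw": 1,"dx": -0.12,"dy": 1,"dz": 0,"yaw": 0},
])

```text
time_s: 9.72
ee_pos: [501.8, -155.9, 219.6]
ee_rot: [179.6, -0.2, 165.2]
force: [-0.2, 0.6, -1.2]
gripper_width: 14.1
```

Emit:
drive_tool([
  {"claw": 1,"dx": -0.12,"dy": 1,"dz": 0,"yaw": 0},
  {"claw": 1,"dx": -0.12,"dy": 1,"dz": 0,"yaw": 0},
  {"claw": 1,"dx": -0.12,"dy": 1,"dz": 0,"yaw": 0},
  {"claw": 1,"dx": -0.12,"dy": 1,"dz": 0,"yaw": 0},
  {"claw": 1,"dx": -0.12,"dy": 1,"dz": 0,"yaw": 0},
])

```text
time_s: 10.35
ee_pos: [539.4, -55.5, 218.6]
ee_rot: [179.6, -0.3, 165.8]
force: [0.0, 0.5, -1.1]
gripper_width: 13.5
```

Emit:
drive_tool([
  {"claw": 1,"dx": -0.12,"dy": 0.7,"dz": 0,"yaw": 0},
  {"claw": 1,"dx": 0,"dy": 0.3,"dz": 0,"yaw": 0},
  {"claw": 1,"dx": 0,"dy": 0,"dz": 0,"yaw": 0},
])

```text
time_s: 10.72
ee_pos: [546.9, -34.2, 218.0]
ee_rot: [179.7, -0.4, 166.1]
force: [0.1, -0.3, -1.4]
gripper_width: 13.7
```

```bash
python3 go.py 553 -34 220 164
```

```text
t10.72 pos [546.9  -34.19 218.03] rot [179.68  -0.42 166.09] F [ 0.14 -0.25 -1.35] T [ 0.    0.02 -0.02] w13.7 q6 -81.2 q1 -5.0
units dx -0.29 dy 0.08 dz -0.10 yaw 0.24 tilt [179.68  -0.42]
```

```bash
cat >> go.py <<'E'
def tip(L=105):
    from scipy.spatial.transform import Rotation as R
    s=telemetry.state();return s["ee_pos"]+R.from_euler("xyz",s["ee_rot"],degrees=True).apply([0,0,L])
if __name__=="__main__": print("tip",tip())
E
python3 go.py 553 -34 205 164
```

```text
t10.72 pos [546.9  -34.19 218.03] rot [179.68  -0.42 166.09] F [ 0.14 -0.25 -1.35] T [ 0.    0.02 -0.02] w13.7 q6 -81.2 q1 -5.0
units dx -0.29 dy 0.08 dz 0.65 yaw 0.24 tilt [179.68  -0.42]
tip [546.3  -33.43 113.04]
```

Emit:
drive_tool([
  {"claw": 1,"dx": -0.29,"dy": 0.08,"dz": 0.4,"yaw": 0.2},
  {"claw": 1,"dx": 0,"dy": 0,"dz": 0.1,"yaw": 0},
  {"claw": 1,"dx": 0,"dy": 0,"dz": 0,"yaw": 0},
])

```text
time_s: 11.1
ee_pos: [552.8, -35.3, 206.9]
ee_rot: [179.7, -0.5, 164.2]
force: [0.3, 0.8, -1.2]
gripper_width: 13.7
```

```bash
python3 - <<'E'
from go import *
from workcell import grab_frame
to(553,-34,200,164);print(tip())
for n in("scene","top"):
    f=grab_frame(n);pickle.dump(f,open(f"{n}4.pkl","wb"))
    c=proj(f,[tip()])[0];print(c);crop(f,c,100,80,8,f"pics/{n}4.png")
E
```

```text
t11.10 pos [552.79 -35.29 206.93] rot [179.74  -0.47 164.17] F [ 0.28  0.76 -1.17] T [0.02 0.06 0.01] w13.7 q6 -79.3 q1 -5.1
units dx 0.01 dy 0.07 dz 0.35 yaw 0.02 tilt [179.74  -0.47]
[552.09 -34.6  101.93]
[264.79 200.57]
pics/scene4.png origin 214 160 scale 8
[293.9  195.37]
pics/top4.png origin 243 155 scale 8
```

View pics/scene4.png

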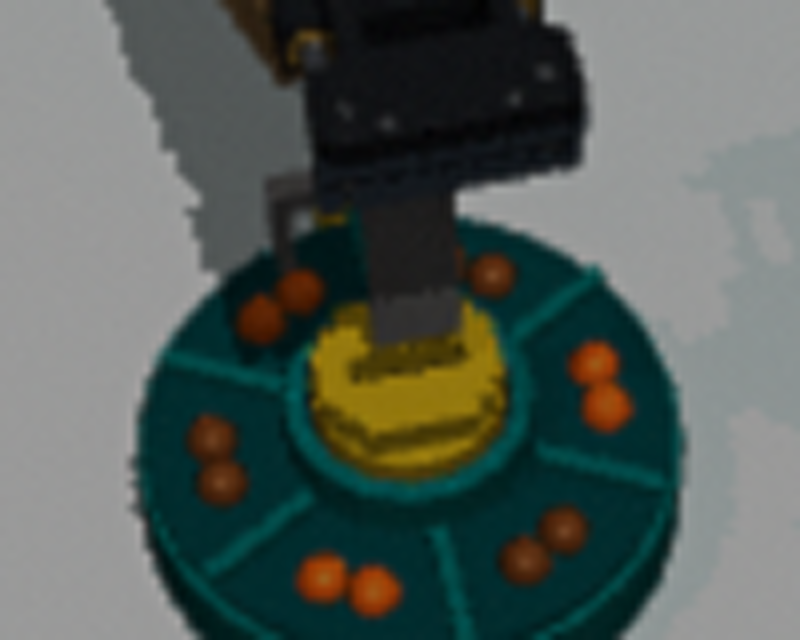

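View pics/top4.png

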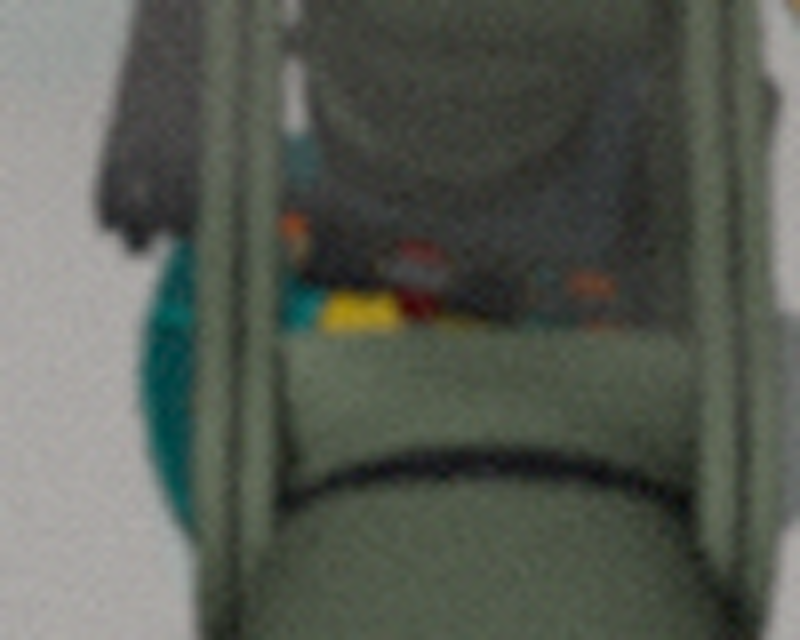

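```bash
python3 - <<'E'
from h import *
s=load("scene4.pkl")
q=lambda c:np.array(c)/8+np.array((214,160))-.5+1/16
a=onz(s,q((374,345)),101.9);b=onz(s,q((462,333)),101.9);print(a,b,(a+b)/2,np.linalg.norm(a-b),np.degrees(np.arctan2(*(a-b)[[1,0]])))
n=np.array([np.cos(np.radians(74)),np.sin(np.radians(74))]);print("centre",(a+b)[:2]/2-2.5*n)
for c in((352,372),(465,350)):print("slot",onz(s,q(c),85))
E
```

```text
[565.66 -34.41 101.9 ] [537.89 -24.48 101.9 ] [551.78 -29.44 101.9 ] 29.4839292987821 -19.67544003389869
centre [551.09 -31.85]
slot [572.27 -38.75  85.  ]
slot [534.94 -28.18  85.  ]
```

Emit:
drive_tool([
  {"claw": 1,"dx": -0.1,"dy": 0,"dz": 0.4,"yaw": 0},
  {"claw": 1,"dx": 0,"dy": 0,"dz": 0.3,"yaw": 0},
  {"claw": 1,"dx": 0,"dy": 0,"dz": 0,"yaw": 0},
])

```text
time_s: 11.58
ee_pos: [554.7, -35.9, 192.2]
ee_rot: [179.7, -0.4, 164.2]
force: [-0.9, 0.4, -1.4]
gripper_width: 13.8
```

```bash
python3 - <<'E'
from go import *
from workcell import grab_frame
to(554,-35.5,180,164);print(tip())
f=grab_frame("scene");pickle.dump(f,open(f"scene5.pkl","wb"))
crop(f,(265,200),100,80,8,"pics/scene5.png")
E
```

```text
t11.57 pos [554.67 -35.89 192.18] rot [179.73  -0.45 164.16] F [-0.92  0.37 -1.44] T [-0.02 -0.03  0.  ] w13.8 q6 -79.4 q1 -5.1
units dx 0.04 dy 0.01 dz 0.61 yaw 0.02 tilt [179.73  -0.45]
[554.02 -35.2   87.19]
pics/scene5.png origin 215 160 scale 8
```

View pics/scene5.png

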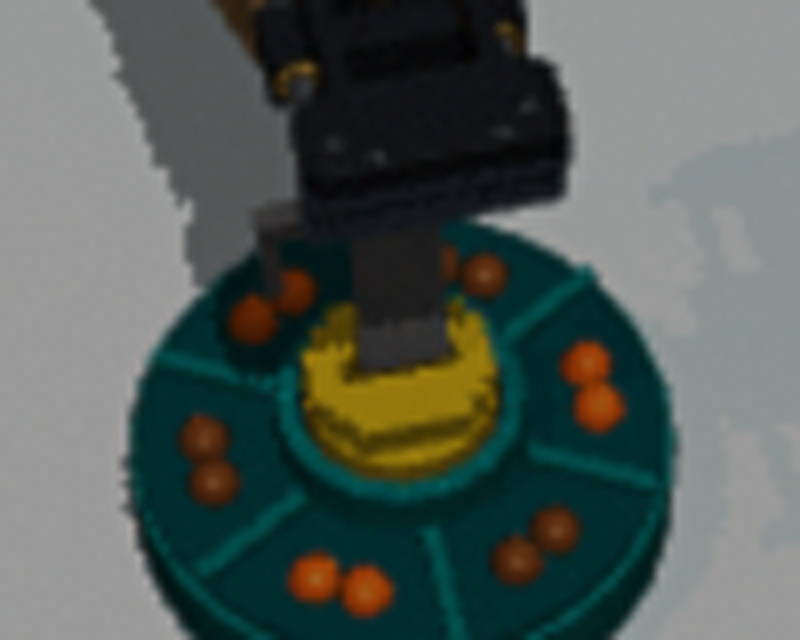

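Emit:
drive_tool([
  {"claw": 1,"dx": 0,"dy": 0,"dz": 0.2,"yaw": 0},
  {"claw": 1,"dx": 0,"dy": 0,"dz": 0.15,"yaw": 0},
])

```text
time_s: 11.88
ee_pos: [555.1, -35.8, 185.5]
ee_rot: [179.7, -0.4, 164.2]
force: [-0.1, 0.1, -2.2]
gripper_width: 14.0
```

```bash
python3 go.py 554 -35.5 180 164
```

```text
t11.88 pos [555.08 -35.82 185.48] rot [179.72  -0.36 164.17] F [-0.12  0.09 -2.23] T [-0.   -0.   -0.01] w14.0 q6 -79.4 q1 -5.1
units dx 0.06 dy 0.00 dz 0.27 yaw 0.02 tilt [179.72  -0.36]
tip [554.58 -35.14  80.48]
```

Emit:
drive_tool([
  {"claw": 1,"dx": 0,"dy": 0,"dz": 0.25,"yaw": 0},
  {"claw": 1,"dx": 0,"dy": 0,"dz": 0.2,"yaw": 0},
  {"claw": 1,"dx": 0,"dy": 0,"dz": 0.1,"yaw": 0},
])

```text
time_s: 12.25
ee_pos: [555.2, -35.7, 174.0]
ee_rot: [179.7, -0.3, 164.2]
force: [-0.3, 0.0, 1.7]
gripper_width: 13.7
```

```bash
python3 go.py 554 -35.5 180 164
```

```text
t12.25 pos [555.16 -35.73 174.  ] rot [179.71  -0.33 164.17] F [-0.29  0.01  1.73] T [ 0.02  0.06 -0.01] w13.7 q6 -79.4 q1 -5.1
units dx 0.06 dy -0.00 dz -0.30 yaw 0.02 tilt [179.71  -0.33]
tip [554.72 -35.06  69.01]
```

Pressing has begun (~4 N friction). Press on.

Emit:
drive_tool([
  {"claw": 1,"dx": 0,"dy": 0,"dz": 0.2,"yaw": 0},
  {"claw": 1,"dx": 0,"dy": 0,"dz": 0.15,"yaw": 0},
  {"claw": 1,"dx": 0,"dy": 0,"dz": 0.12,"yaw": 0},
])

```text
time_s: 12.62
ee_pos: [555.1, -35.6, 166.3]
ee_rot: [179.7, -0.3, 164.2]
force: [-5.2, -0.0, 18.2]
gripper_width: 14.0
```

```bash
python3 go.py 554 -35.5 167 164
```

```text
t12.62 pos [555.09 -35.63 166.35] rot [179.7   -0.28 164.17] F [-5.25 -0.   18.15] T [ 0.16  1.31 -0.02] w14.0 q6 -79.4 q1 -5.1
units dx 0.05 dy -0.01 dz -0.03 yaw 0.02 tilt [179.7   -0.28]
tip [554.74 -34.96  61.35]
```

Emit:
drive_tool([
  {"claw": 1,"dx": 0,"dy": 0,"dz": 0.07,"yaw": 0.5},
  {"claw": 1,"dx": 0,"dy": 0,"dz": 0.07,"yaw": 0.5},
  {"claw": 1,"dx": 0,"dy": 0,"dz": 0.07,"yaw": 0.5},
])

```text
time_s: 13.0
ee_pos: [554.5, -36.0, 166.4]
ee_rot: [179.8, -0.2, 151.0]
force: [-2.7, -0.9, 8.8]
gripper_width: 13.5
```

```bash
python3 go.py 554 -35.5 167 120
```

```text
t13.00 pos [554.53 -36.02 166.42] rot [179.82  -0.23 151.02] F [-2.7  -0.85  8.83] T [-0.21  0.91  0.34] w13.5 q6 -66.2 q1 -5.1
units dx 0.04 dy 0.01 dz -0.03 yaw 3.61 tilt [179.82  -0.23]
tip [554.32 -35.52  61.42]
```

Emit:
drive_tool([
  {"claw": 1,"dx": 0,"dy": 0,"dz": 0.08,"yaw": 0.5},
  {"claw": 1,"dx": 0,"dy": 0,"dz": 0.08,"yaw": 0.5},
  {"claw": 1,"dx": 0,"dy": 0,"dz": 0.08,"yaw": 0.5},
  {"claw": 1,"dx": 0,"dy": 0,"dz": 0.08,"yaw": 0.5},
  {"claw": 1,"dx": 0,"dy": 0,"dz": 0.08,"yaw": 0.5},
])

```text
time_s: 13.62
ee_pos: [554.0, -36.1, 166.2]
ee_rot: [179.8, -0.0, 129.2]
force: [-3.4, 0.1, 9.2]
gripper_width: 13.5
```

```bash
python3 go.py 554 -35.5 167 105
```

```text
t13.62 pos [554.04 -36.13 166.24] rot [179.81  -0.05 129.16] F [-3.43  0.06  9.16] T [0.02 0.79 0.48] w13.5 q6 -44.3 q1 -5.0
units dx 0.03 dy 0.02 dz -0.04 yaw 2.81 tilt [179.81  -0.05]
tip [554.25 -35.85  61.24]
```

Emit:
drive_tool([
  {"claw": 1,"dx": 0,"dy": 0,"dz": 0.09,"yaw": 0.5},
  {"claw": 1,"dx": 0,"dy": 0,"dz": 0.09,"yaw": 0.5},
  {"claw": 1,"dx": 0,"dy": 0,"dz": 0.09,"yaw": 0.5},
  {"claw": 1,"dx": 0,"dy": 0,"dz": 0.09,"yaw": 0.5},
  {"claw": 1,"dx": 0,"dy": 0,"dz": 0.09,"yaw": 0.4},
])

```text
time_s: 14.25
ee_pos: [553.7, -36.0, 166.1]
ee_rot: [179.6, 0.1, 108.3]
force: [-3.7, -0.9, 10.3]
gripper_width: 13.9
```

```bash
python3 - <<'E'
from go import *
from workcell import grab_frame
to(554,-35.5,180,100);print(tip())
f=grab_frame("scene");pickle.dump(f,open(f"scene6.pkl","wb"))
crop(f,(265,200),100,80,8,"pics/scene6.png")
E
```

```text
t14.25 pos [553.71 -35.97 166.15] rot [179.63   0.1  108.28] F [-3.69 -0.86 10.28] T [-0.11  0.92  0.47] w13.9 q6 -23.2 q1 -4.9
units dx 0.02 dy 0.02 dz -0.69 yaw 0.96 tilt [179.63   0.1 ]
[554.42 -35.94  61.15]
pics/scene6.png origin 215 160 scale 8
```

View pics/scene6.png

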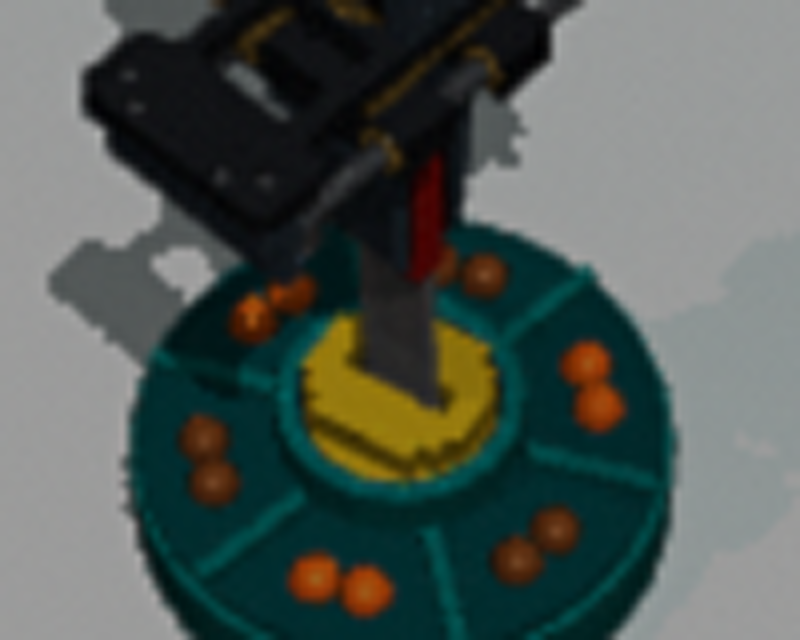

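Emit:
drive_tool([
  {"claw": 1,"dx": 0,"dy": 0,"dz": 0.1,"yaw": 0.25},
  {"claw": 1,"dx": 0,"dy": 0,"dz": 0.1,"yaw": 0.25},
  {"claw": 1,"dx": 0,"dy": 0,"dz": 0.1,"yaw": 0.2},
  {"claw": 1,"dx": 0,"dy": 0,"dz": 0.1,"yaw": 0.2},
  {"claw": 1,"dx": 0,"dy": 0,"dz": 0.1,"yaw": 0.2},
])

```text
time_s: 14.92
ee_pos: [552.6, -36.4, 165.5]
ee_rot: [179.5, 0.2, 98.8]
force: [-3.9, -0.5, 9.3]
gripper_width: 14.1
```

Emit:
drive_tool([
  {"claw": 1,"dx": 0,"dy": 0,"dz": 0.1,"yaw": 0.2},
  {"claw": 1,"dx": 0,"dy": 0,"dz": 0.1,"yaw": 0.2},
  {"claw": 1,"dx": 0,"dy": 0,"dz": 0.1,"yaw": 0.2},
])

```text
time_s: 15.3
ee_pos: [552.0, -36.7, 162.9]
ee_rot: [179.4, 0.3, 93.4]
force: [-1.5, -0.6, 2.5]
gripper_width: 14.0
```

```bash
python3 go.py 554 -35.5 167 90
```

```text
t15.30 pos [552.03 -36.72 162.87] rot [179.38   0.26  93.44] F [-1.51 -0.56  2.52] T [-0.13  0.45 -0.01] w14.0 q6 -8.3 q1 -4.9
units dx 0.06 dy 0.10 dz -0.21 yaw 0.40 tilt [179.38   0.26]
tip [553.19 -37.13  57.87]
```

It is dropping. Stop turning, press.

Emit:
drive_tool([
  {"claw": 1,"dx": 0,"dy": 0,"dz": 0.2,"yaw": 0},
  {"claw": 1,"dx": 0,"dy": 0,"dz": 0.15,"yaw": 0},
  {"claw": 1,"dx": 0,"dy": 0,"dz": 0.12,"yaw": 0},
])

```text
time_s: 15.68
ee_pos: [552.7, -37.0, 158.9]
ee_rot: [179.2, 0.3, 93.5]
force: [-6.1, -0.3, 17.0]
gripper_width: 13.8
```

```bash
python3 go.py 554 -35.5 158 90
```

```text
t15.68 pos [552.73 -37.02 158.91] rot [179.16   0.31  93.45] F [-6.1  -0.32 17.01] T [-0.04  1.7  -0.1 ] w13.8 q6 -8.3 q1 -4.9
units dx 0.07 dy 0.07 dz 0.05 yaw 0.40 tilt [179.16   0.31]
tip [554.29 -37.5   53.92]
```

Emit:
drive_tool([
  {"claw": 1,"dx": 0,"dy": 0,"dz": 0.15,"yaw": 0},
  {"claw": 1,"dx": 0,"dy": 0,"dz": 0.15,"yaw": 0},
  {"claw": 1,"dx": 0,"dy": 0,"dz": 0.15,"yaw": 0},
])

```text
time_s: 16.05
ee_pos: [552.4, -37.0, 158.9]
ee_rot: [179.0, 0.3, 93.5]
force: [-6.2, -0.2, 21.1]
gripper_width: 14.0
```

```bash
python3 - <<'E'
from go import *
from workcell import grab_frame
to(554,-35.5,180,100);print(tip())
f=grab_frame("scene");pickle.dump(f,open(f"scene7.pkl","wb"))
crop(f,(265,200),100,80,8,"pics/scene7.png")
E
```

```text
t16.05 pos [552.45 -37.01 158.87] rot [178.95   0.33  93.46] F [-6.18 -0.17 21.13] T [-0.06  1.91 -0.11] w14.0 q6 -8.3 q1 -4.9
units dx 0.07 dy 0.08 dz -1.06 yaw -0.76 tilt [178.95   0.33]
[554.4  -37.5   53.89]
pics/scene7.png origin 215 160 scale 8
```

View pics/scene7.png

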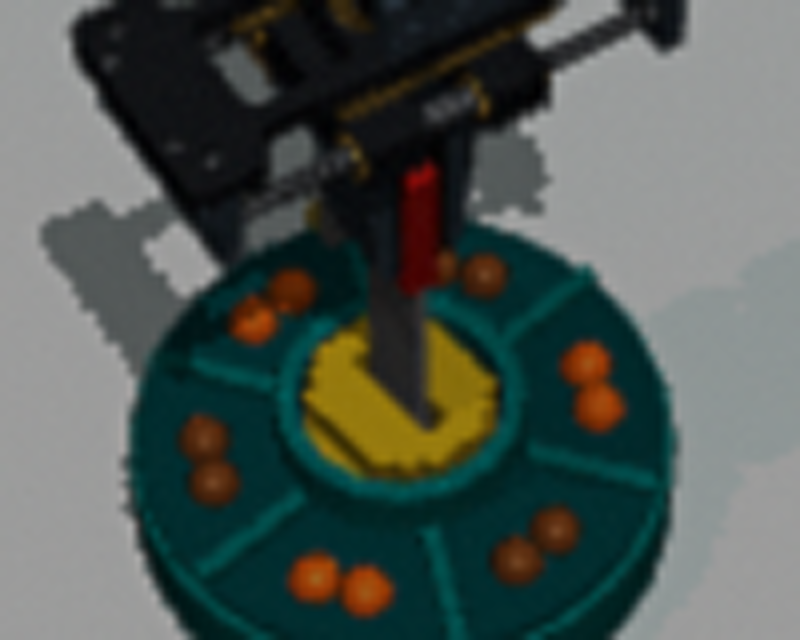

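Emit:
drive_tool([
  {"claw": 1,"dx": 0,"dy": 0,"dz": 0.12,"yaw": 0.4},
  {"claw": 1,"dx": 0,"dy": 0,"dz": 0.12,"yaw": 0.4},
  {"claw": 1,"dx": 0,"dy": 0,"dz": 0.12,"yaw": 0.2},
])

```text
time_s: 16.48
ee_pos: [552.1, -36.9, 158.9]
ee_rot: [178.7, 0.2, 84.7]
force: [-5.4, 0.9, 17.0]
gripper_width: 14.1
```

```bash
python3 go.py 554 -35.5 158 90
```

```text
t16.48 pos [552.1  -36.9  158.92] rot [178.74   0.17  84.69] F [-5.45  0.87 17.03] T [-0.02  1.62  0.09] w14.1 q6 0.5 q1 -4.9
units dx 0.08 dy 0.09 dz 0.05 yaw -0.62 tilt [178.74   0.17]
tip [554.38 -37.42  53.95]
```

Emit:
drive_tool([
  {"claw": 1,"dx": 0,"dy": 0,"dz": 0.1,"yaw": 0.4},
  {"claw": 1,"dx": 0,"dy": 0,"dz": 0.1,"yaw": 0.4},
  {"claw": 1,"dx": 0,"dy": 0,"dz": 0.1,"yaw": 0.3},
])

```text
time_s: 16.85
ee_pos: [553.5, -37.1, 158.9]
ee_rot: [178.3, -0.0, 75.4]
force: [-3.0, 1.5, 13.4]
gripper_width: 14.1
```

```bash
python3 go.py 554 -35.5 158 90
```

```text
t16.85 pos [553.5  -37.13 158.9 ] rot [178.35  -0.01  75.37] F [-3.03  1.49 13.36] T [-0.06  1.08  1.2 ] w14.1 q6 9.9 q1 -4.9
units dx 0.09 dy 0.00 dz 0.05 yaw -1.70 tilt [178.35  -0.01]
tip [556.44 -37.88  53.95]
```

Emit:
drive_tool([
  {"claw": 1,"dx": 0,"dy": 0,"dz": 0,"yaw": -0.5},
  {"claw": 1,"dx": 0,"dy": 0,"dz": -0.1,"yaw": -0.5},
  {"claw": 1,"dx": 0,"dy": 0,"dz": -0.3,"yaw": 0},
  {"claw": 1,"dx": 0,"dy": 0,"dz": -0.4,"yaw": 0},
])

```text
time_s: 17.35
ee_pos: [550.6, -36.5, 173.0]
ee_rot: [178.8, 0.3, 84.3]
force: [-0.1, 0.1, -1.9]
gripper_width: 13.9
```

```bash
python3 go.py 554 -35.5 200 80
```

```text
t17.35 pos [550.6  -36.52 173.01] rot [178.78   0.25  84.28] F [-0.07  0.08 -1.93] T [-0.07  0.06  0.02] w13.9 q6 1.0 q1 -4.8
units dx 0.07 dy 0.16 dz -1.35 yaw 0.50 tilt [178.78   0.25]
tip [552.79 -37.21  68.03]
```

Emit:
drive_tool([
  {"claw": 1,"dx": 0,"dy": 0,"dz": -0.7,"yaw": 0},
  {"claw": 1,"dx": 0,"dy": 0,"dz": -0.9,"yaw": 0},
  {"claw": 1,"dx": 0,"dy": 0,"dz": -1,"yaw": 0},
  {"claw": 1,"dx": 0,"dy": 0,"dz": -1,"yaw": 0},
  {"claw": 1,"dx": 0,"dy": 0,"dz": -0.5,"yaw": 0},
])

```text
time_s: 17.98
ee_pos: [550.0, -36.0, 261.0]
ee_rot: [178.5, 0.2, 84.1]
force: [0.1, -1.0, -1.4]
gripper_width: 13.9
```

```bash
python3 - <<'E'
from go import *
from workcell import grab_frame
to(480,257,260,90);print(tip())
f=grab_frame("scene");pickle.dump(f,open(f"scene8.pkl","wb"))
crop(f,(268,195),100,80,8,"pics/scene8.png")
E
```

```text
t17.98 pos [549.99 -36.04 261.  ] rot [178.54   0.23  84.13] F [ 0.08 -0.99 -1.43] T [-0.06  0.07 -0.  ] w13.9 q6 1.1 q1 -4.8
units dx 14.22 dy -4.98 dz 0.05 yaw -0.68 tilt [178.54   0.23]
[552.61 -36.73 156.04]
pics/scene8.png origin 218 155 scale 8
```

View pics/scene8.png

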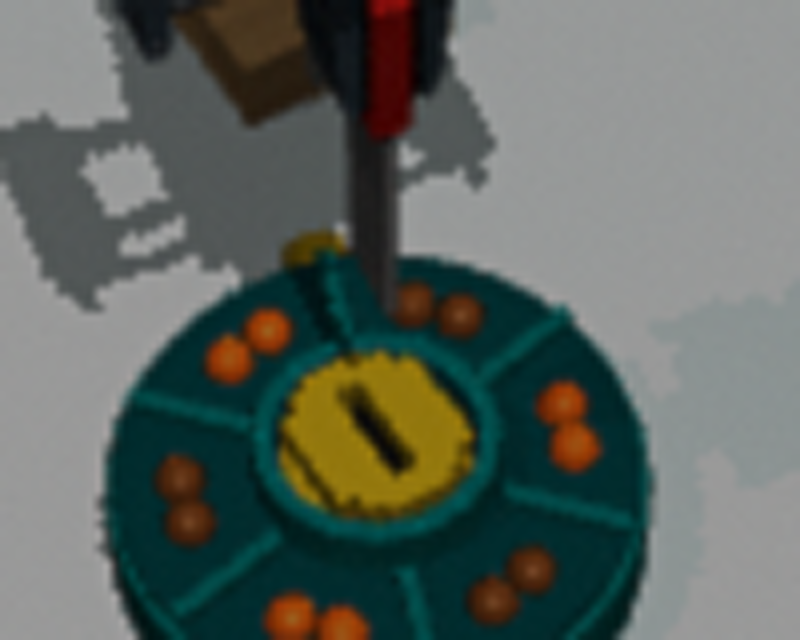

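Emit:
drive_tool([
  {"claw": 1,"dx": 0.5,"dy": -0.2,"dz": 0,"yaw": -0.6},
  {"claw": 1,"dx": 1,"dy": -0.25,"dz": 0,"yaw": 0},
  {"claw": 1,"dx": 1,"dy": -0.25,"dz": 0,"yaw": 0},
  {"claw": 1,"dx": 1,"dy": -0.25,"dz": 0,"yaw": 0},
  {"claw": 1,"dx": 1,"dy": -0.25,"dz": 0,"yaw": 0},
])

```text
time_s: 18.65
ee_pos: [526.4, 58.7, 259.2]
ee_rot: [178.6, 0.3, 88.9]
force: [0.3, 0.4, -1.8]
gripper_width: 13.8
```

Emit:
drive_tool([
  {"claw": 1,"dx": 1,"dy": -0.25,"dz": 0,"yaw": 0},
  {"claw": 1,"dx": 1,"dy": -0.25,"dz": 0,"yaw": 0},
  {"claw": 1,"dx": 1,"dy": -0.25,"dz": 0,"yaw": 0},
  {"claw": 1,"dx": 1,"dy": -0.25,"dz": 0,"yaw": 0},
  {"claw": 1,"dx": 0.7,"dy": -0.2,"dz": 0,"yaw": 0},
])

```text
time_s: 19.27
ee_pos: [499.7, 160.7, 255.6]
ee_rot: [179.0, 0.3, 88.7]
force: [0.1, -0.4, -0.8]
gripper_width: 13.9
```

```bash
python3 - <<'E'
from go import *
from workcell import grab_frame
to(481,256,260,90);print(tip())
for n in("top","scene"):
    f=grab_frame(n);pickle.dump(f,open(f"{n}9.pkl","wb"))
    crop(f,(280,210),560,420,1.4,f"pics/{n}9.png")
E
```

```text
t19.27 pos [499.73 160.75 255.57] rot [178.98   0.28  88.67] F [ 0.11 -0.4  -0.8 ] T [-0.11  0.12  0.  ] w13.9 q6 18.4 q1 17.0
units dx 4.74 dy -1.05 dz -0.22 yaw -0.15 tilt [178.98   0.28]
[501.59 160.19 150.59]
pics/top9.png origin 0 0 scale 1.4
pics/scene9.png origin 0 0 scale 1.4
```

View pics/scene9.png

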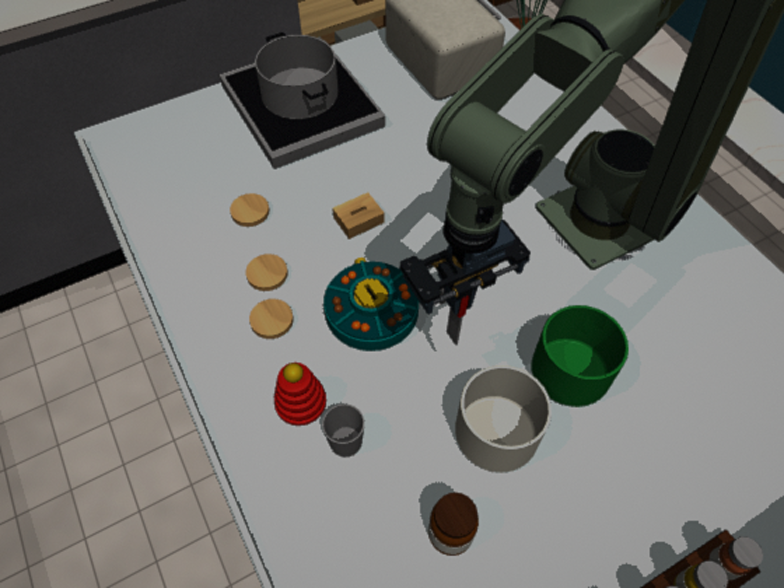

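View pics/top9.png

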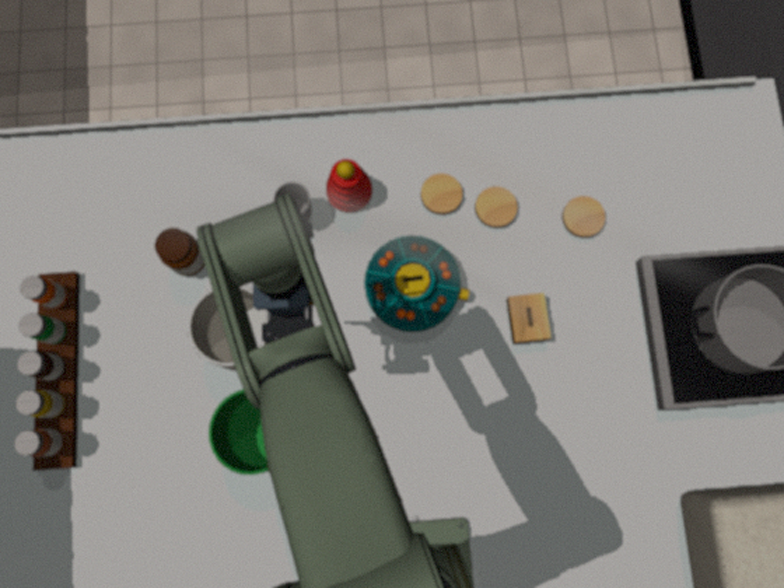

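```bash
python3 - <<'E'
from h import *
s=load("scene9.pkl");t=load("top9.pkl")
a=s["color"];A=cv2.resize(a[185:265,285:385],None,fx=4,fy=4,interpolation=cv2.INTER_CUBIC)
b=cv2.resize(t["color"][160:240,255:355],None,fx=4,fy=4,interpolation=cv2.INTER_CUBIC)
cv2.imwrite("pics/c9.png",np.hstack([A,b]))
E
```

```text
(no output)
```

View pics/c9.png

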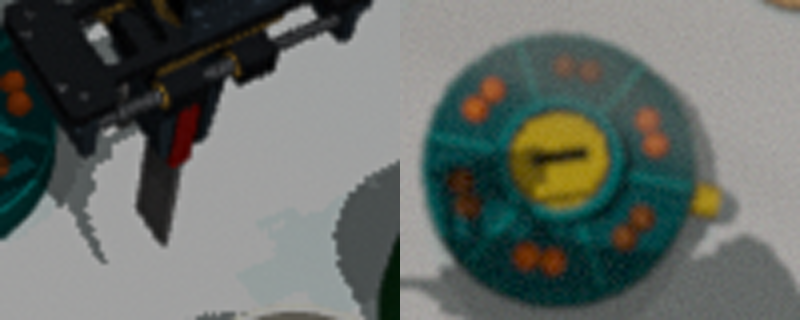

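```bash
cat > ov.py <<'E'
from go import *
from scipy.spatial.transform import Rotation as R
def keypts(pos,rot,L=105,psi=0,off=(0,0)):
    # key frame in tool: key x=-tool x, y = tool y, z=-tool z ; psi extra
    M=R.from_euler("xyz",rot,degrees=True)
    def f(k):
        k=np.array(k,float);v=np.array([-k[0]+off[0],k[1]+off[1],L-k[2]]);return pos+M.apply(R.from_euler("z",psi,degrees=True).apply(v))
    return f
def draw(fr,f,name,c,w,h,k):
    im=cv2.resize(fr["color"],None,fx=k,fy=k,interpolation=cv2.INTER_CUBIC)
    def box(x,y,z,col):
        P=[f((a,b,d)) for d in z for a,b in((x[0],y[0]),(x[1],y[0]),(x[1],y[1]),(x[0],y[1]))]
        u=(proj(fr,P)*k+k/2).round().astype(int)
        for i in range(4):
            for a,b in((i,(i+1)%4),(4+i,4+(i+1)%4),(i,4+i)): cv2.line(im,tuple(map(int,u[a])),tuple(map(int,u[b])),col,1)
    box((-15,15),(-2.5,2.5),(0,90),(0,255,0));box((-17,17),(-7,7),(90,150),(255,255,0));box((15,44),(-4.5,4.5),(85,94),(255,0,255));box((38,44),(-4.5,4.5),(55,85),(255,0,255))
    x,y=int((c[0]-w/2)*k),int((c[1]-h/2)*k);cv2.imwrite(name,im[max(y,0):y+h*k,max(x,0):x+w*k]);print(name,"origin",max(x,0)/k,max(y,0)/k,k)
E
python3 - <<'E'
from ov import *
s=load("scene9.pkl");p=telemetry.state()
f=keypts(p["ee_pos"],p["ee_rot"]);draw(s,f,"pics/o9.png",proj(s,[tip()])[0],80,60,10)
E
```

```text
pics/o9.png origin 281.2 209.1 10
```

View pics/o9.png

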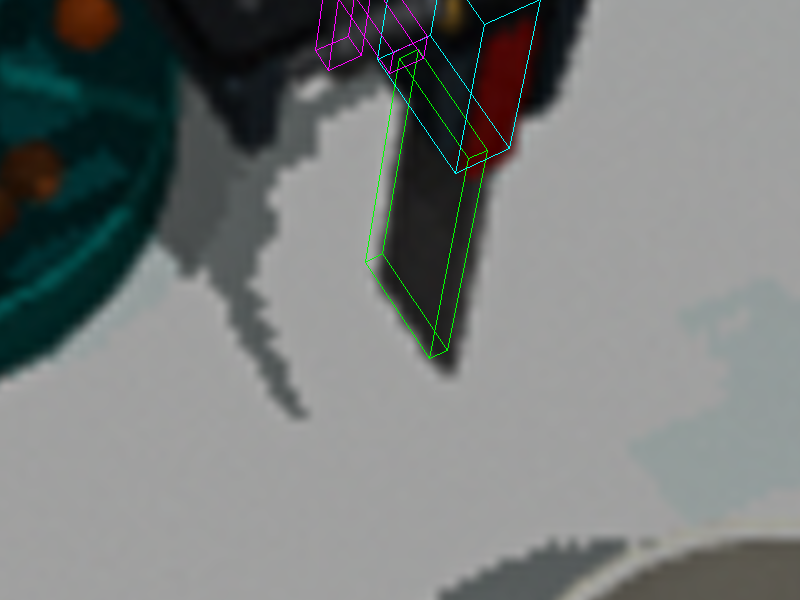

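Emit:
drive_tool([
  {"claw": 1,"dx": 0.95,"dy": -0.18,"dz": 0,"yaw": -0.1},
  {"claw": 1,"dx": 0.95,"dy": -0.18,"dz": 0,"yaw": 0},
  {"claw": 1,"dx": 0.95,"dy": -0.18,"dz": 0,"yaw": 0},
  {"claw": 1,"dx": 0.95,"dy": -0.18,"dz": 0,"yaw": 0},
  {"claw": 1,"dx": 0.6,"dy": -0.1,"dz": 0,"yaw": 0},
])

```text
time_s: 20.0
ee_pos: [484.2, 250.3, 254.4]
ee_rot: [179.0, 0.4, 89.4]
force: [-0.0, 0.2, -0.8]
gripper_width: 13.7
```

```bash
python3 - <<'E'
from ov import *
from workcell import grab_frame
to(481.5,256,230,90);print(tip())
s=grab_frame("scene");pickle.dump(s,open("scene10.pkl","wb"));p=telemetry.state()
f=keypts(p["ee_pos"],p["ee_rot"]);draw(s,f,"pics/o10.png",proj(s,[tip()-[0,-20,20]])[0],80,60,10)
E
```

```text
t20.00 pos [484.19 250.33 254.4 ] rot [178.96   0.44  89.36] F [-0.02  0.15 -0.83] T [-0.04  0.08 -0.03] w13.7 q6 27.5 q1 26.7
units dx 0.28 dy -0.14 dz 1.22 yaw -0.07 tilt [178.96   0.44]
[486.08 249.51 149.42]
pics/o10.png origin 311.4 246.8 10
```

View pics/o10.png

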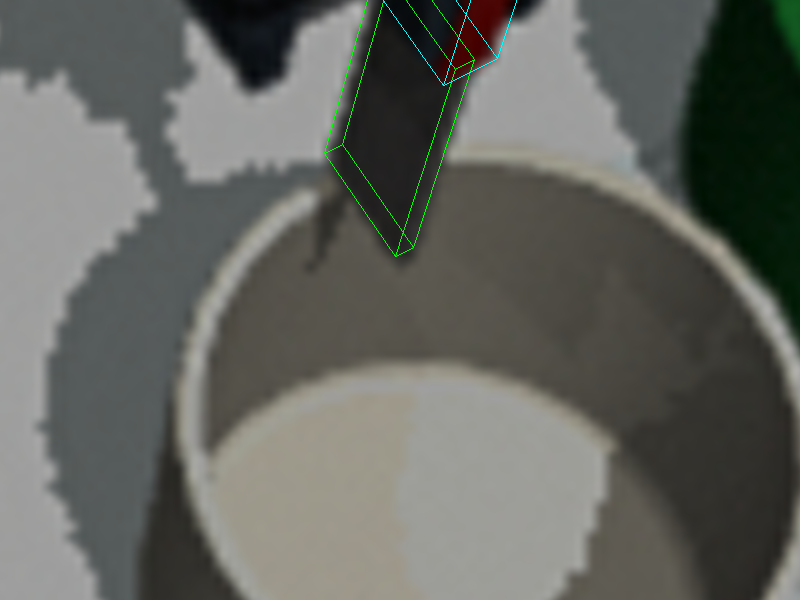

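```bash
python3 - <<'E'
from h import *
s=load("scene10.pkl");k=10
im=cv2.resize(s["color"],None,fx=k,fy=k,interpolation=cv2.INTER_CUBIC)
a=np.radians(np.arange(0,361,3))
for c,col in(((481.8,304.8),(0,255,0)),):
    for r in(75,69):
        u=(proj(s,np.c_[c[0]+r*np.cos(a),c[1]+r*np.sin(a),0*a+125])*k+k/2).astype(np.int32);cv2.polylines(im,[u],True,col,1)
x,y=3120,2550;cv2.imwrite("pics/pot10.png",cv2.resize(im[y:y+720,x:x+800],None,fx=.8,fy=.8))
E
```

```text
(no output)
```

View pics/pot10.png

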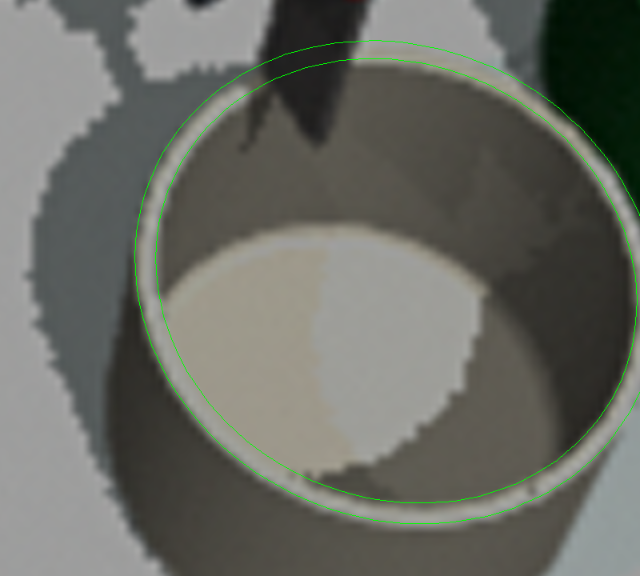

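Emit:
drive_tool([
  {"claw": 1,"dx": 0.3,"dy": -0.18,"dz": 0.3,"yaw": -0.07},
  {"claw": 1,"dx": 0,"dy": 0,"dz": 0.8,"yaw": 0},
  {"claw": 1,"dx": 0,"dy": 0,"dz": 0.8,"yaw": 0},
  {"claw": 1,"dx": 0,"dy": 0,"dz": 0.3,"yaw": 0},
  {"claw": 1,"dx": 0,"dy": 0,"dz": 0,"yaw": 0},
])

```text
time_s: 20.68
ee_pos: [480.8, 256.6, 208.1]
ee_rot: [179.0, 0.5, 90.0]
force: [0.9, 0.1, -0.9]
gripper_width: 14.1
```

```bash
python3 - <<'E'
from ov import *
from workcell import grab_frame
to(480.5,256.5,180,90);print(tip())
for n in("scene","top"):
    s=grab_frame(n);pickle.dump(s,open(n+"11.pkl","wb"));p=telemetry.state()
    f=keypts(p["ee_pos"],p["ee_rot"]);draw(s,f,f"pics/o11{n}.png",proj(s,[tip()+[0,0,30]])[0],80,60,10)
E
```

```text
t20.68 pos [480.77 256.59 208.07] rot [179.01   0.45  90.  ] F [ 0.89  0.14 -0.91] T [-0.08  0.08  0.03] w14.1 q6 27.7 q1 27.4
units dx -0.00 dy -0.01 dz 1.40 yaw -0.00 tilt [179.01   0.45]
[482.59 255.76 103.09]
pics/o11scene.png origin 309.1 240.4 10
pics/o11top.png origin 141.2 198.0 10
```

View pics/o11scene.png

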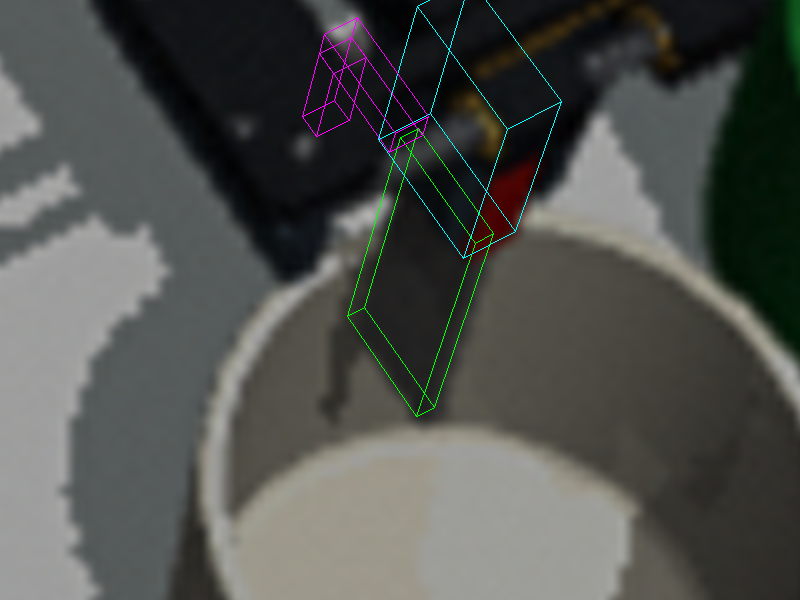

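View pics/o11top.png

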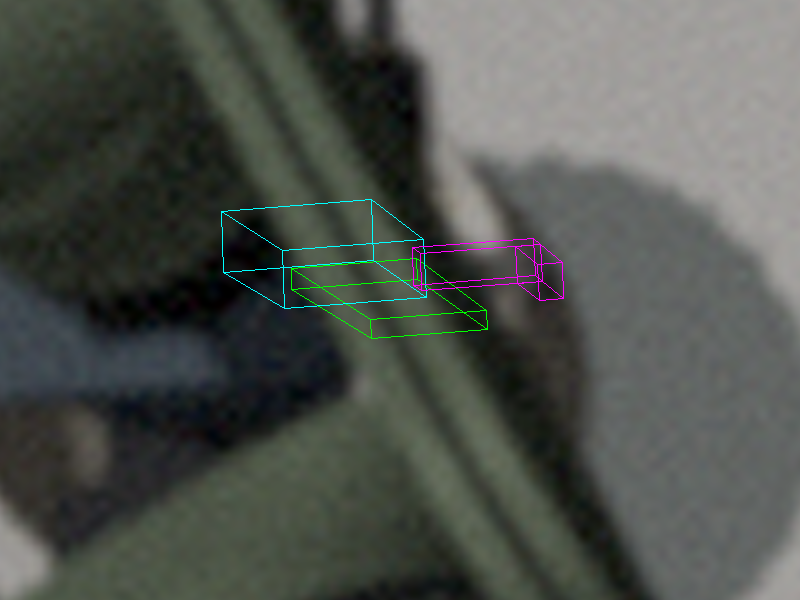

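```bash
python3 - <<'E'
from h import *
t=load("top11.pkl");c=t["color"][205:250,170:215]
c=cv2.convertScaleAbs(c,alpha=1.7);cv2.imwrite("pics/z11.png",cv2.resize(c,None,fx=13,fy=13,interpolation=cv2.INTER_CUBIC))
s=load("scene11.pkl");c=s["color"][235:290,305:370]
c=cv2.convertScaleAbs(c,alpha=2.2);cv2.imwrite("pics/zs11.png",cv2.resize(c,None,fx=11,fy=11,interpolation=cv2.INTER_CUBIC))
E
```

```text
(no output)
```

View pics/z11.png

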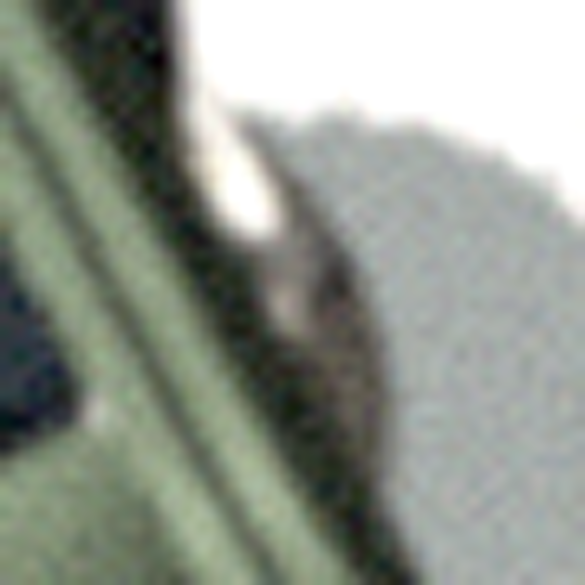

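View pics/zs11.png

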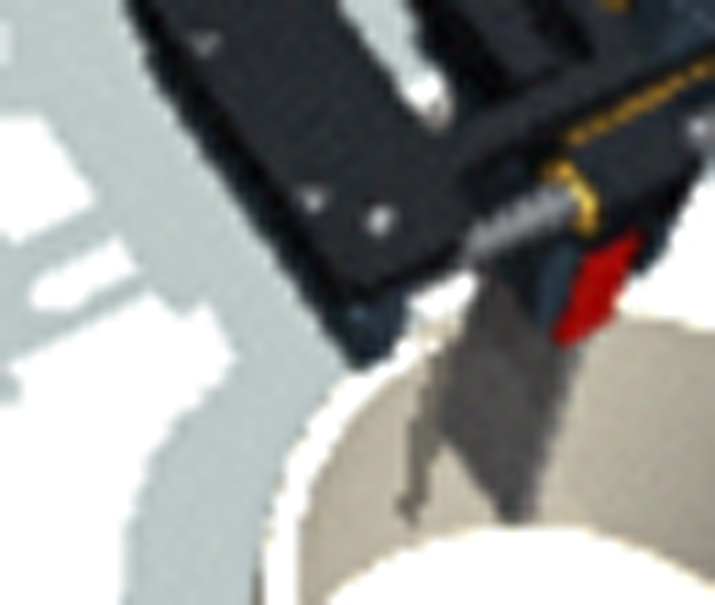

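Emit:
drive_tool([
  {"claw": 1,"dx": 0,"dy": 0,"dz": 0.6,"yaw": 0},
  {"claw": 1,"dx": 0,"dy": 0,"dz": 0.5,"yaw": 0},
  {"claw": 1,"dx": 0,"dy": 0,"dz": 0,"yaw": 0},
])

```text
time_s: 21.15
ee_pos: [481.9, 256.7, 185.9]
ee_rot: [178.9, 0.4, 90.0]
force: [-0.2, -0.9, -0.7]
gripper_width: 13.6
```

```bash
python3 - <<'E'
from ov import *
from workcell import grab_frame
to(480.5,256.5,160,90);print(tip())
for n in("scene","top"):
    s=grab_frame(n);pickle.dump(s,open(n+"12.pkl","wb"));p=telemetry.state()
t=load("top12.pkl");t["color"]=cv2.convertScaleAbs(t["color"],alpha=1.7)
x,y=165,205
im=t["color"][y:y+45,x:x+55];A=cv2.resize(im,None,fx=7,fy=7,interpolation=cv2.INTER_CUBIC)
f=keypts(p["ee_pos"],p["ee_rot"]);draw(t,f,"pics/tmp.png",(x+27.5,y+22.5),55,45,7)
B=cv2.imread("pics/tmp.png");cv2.imwrite("pics/o12.png",np.hstack([A[:310,:380],B[:310,:380]]))
E
```

```text
t21.15 pos [481.91 256.71 185.93] rot [178.87   0.38  89.99] F [-0.21 -0.86 -0.75] T [-0.12  0.07  0.05] w13.6 q6 27.7 q1 27.4
units dx -0.01 dy -0.07 dz 1.30 yaw -0.00 tilt [178.87   0.38]
[483.99 256.01  80.95]
pics/tmp.png origin 165.0 205.0 7
```

View pics/o12.png

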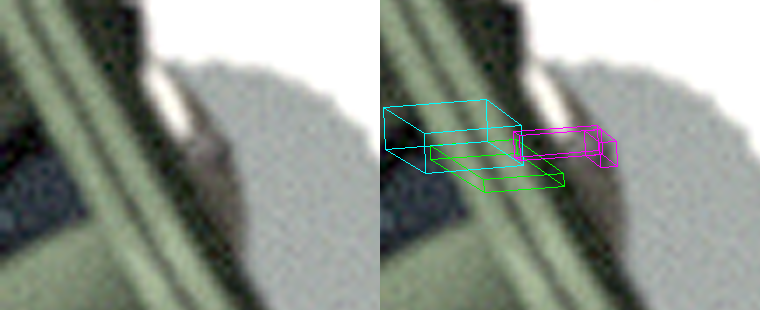

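Emit:
drive_tool([
  {"claw": 1,"dx": 0,"dy": -0.05,"dz": 0.4,"yaw": 0},
  {"claw": 1,"dx": 0,"dy": 0,"dz": 0.3,"yaw": 0},
  {"claw": 1,"dx": 0,"dy": 0,"dz": 0,"yaw": 0},
])

```text
time_s: 21.62
ee_pos: [481.9, 257.0, 172.2]
ee_rot: [178.7, 0.3, 90.0]
force: [0.4, -0.9, -1.7]
gripper_width: 13.8
```

```bash
python3 go.py 481 256.5 150 90
```

```text
t21.62 pos [481.86 257.03 172.17] rot [178.74   0.32  89.99] F [ 0.44 -0.91 -1.73] T [-0.12  0.07  0.  ] w13.8 q6 27.8 q1 27.4
units dx -0.03 dy -0.04 dz 1.11 yaw -0.00 tilt [178.74   0.32]
tip [484.16 256.45  67.19]
```

Emit:
drive_tool([
  {"claw": 1,"dx": 0,"dy": -0.03,"dz": 0.5,"yaw": 0},
  {"claw": 1,"dx": 0,"dy": 0,"dz": 0.4,"yaw": 0},
  {"claw": 1,"dx": 0,"dy": 0,"dz": 0.1,"yaw": 0},
])

```text
time_s: 22.0
ee_pos: [481.7, 256.9, 150.8]
ee_rot: [178.7, 0.3, 90.0]
force: [-0.6, 0.5, -1.0]
gripper_width: 14.1
```

```bash
python3 - <<'E'
from ov import *
from workcell import grab_frame
to(481,256.5,145,90);print(tip())
s=grab_frame("scene");pickle.dump(s,open("scene13.pkl","wb"));p=telemetry.state()
s["color"]=cv2.convertScaleAbs(s["color"],alpha=1.7)
f=keypts(p["ee_pos"],p["ee_rot"]);draw(s,f,"pics/o13.png",(345,275),80,60,10)
E
```

```text
t22.00 pos [481.7  256.93 150.79] rot [178.74   0.32  90.  ] F [-0.56  0.46 -0.97] T [-0.07  0.06  0.06] w14.1 q6 27.9 q1 27.4
units dx -0.02 dy -0.03 dz 0.29 yaw -0.00 tilt [178.74   0.32]
[484.01 256.35  45.82]
pics/o13.png origin 305.0 245.0 10
```

View pics/o13.png

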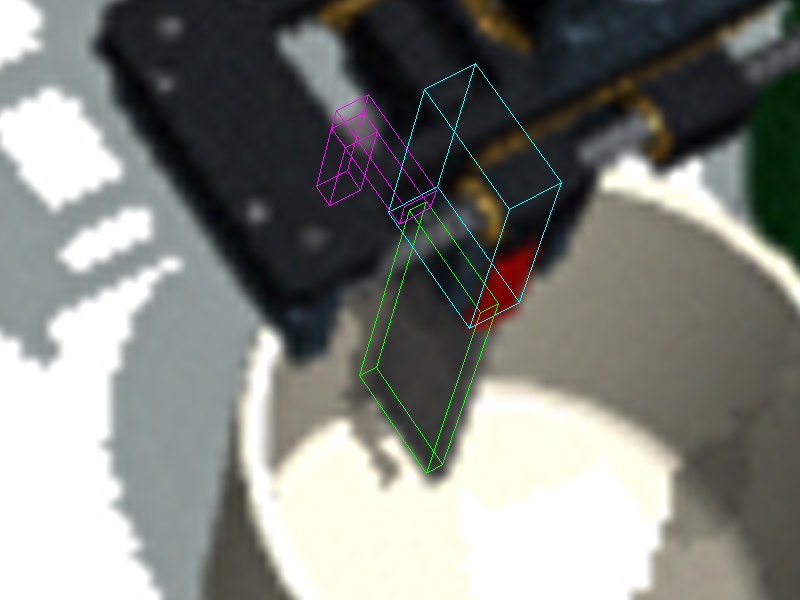

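Emit:
drive_tool([
  {"claw": 1,"dx": 0,"dy": -0.02,"dz": 0.12,"yaw": 0},
  {"claw": 1,"dx": 0,"dy": 0,"dz": 0.08,"yaw": 0},
  {"claw": 1,"dx": 0,"dy": 0,"dz": 0.05,"yaw": 0},
])

```text
time_s: 22.42
ee_pos: [481.7, 257.1, 145.8]
ee_rot: [178.7, 0.3, 90.0]
force: [-0.2, 0.7, -0.8]
gripper_width: 13.8
```

```bash
python3 go.py 481 256.5 145 90
```

```text
t22.43 pos [481.74 257.08 145.85] rot [178.69   0.29  90.  ] F [-0.23  0.68 -0.8 ] T [-0.09  0.04  0.04] w13.8 q6 27.9 q1 27.4
units dx -0.03 dy -0.04 dz 0.04 yaw -0.00 tilt [178.69   0.29]
tip [484.15 256.55  40.88]
```

Emit:
drive_tool([
  {"claw": 1,"dx": 0,"dy": 0,"dz": 0.06,"yaw": 0},
  {"claw": 1,"dx": 0,"dy": 0,"dz": 0.05,"yaw": 0},
])

```text
time_s: 22.68
ee_pos: [481.8, 257.1, 145.3]
ee_rot: [178.6, 0.3, 90.0]
force: [-2.4, -0.9, 6.3]
gripper_width: 13.9
```

```bash
python3 go.py 481 256.5 145 90
```

```text
t22.68 pos [481.81 257.14 145.32] rot [178.65   0.27  89.99] F [-2.43 -0.94  6.35] T [-0.39  0.58 -0.03] w13.9 q6 27.9 q1 27.4
units dx -0.03 dy -0.04 dz 0.02 yaw -0.00 tilt [178.65   0.27]
tip [484.29 256.64  40.35]
```

Emit:
drive_tool([
  {"claw": 1,"dx": 0,"dy": 0,"dz": -0.01,"yaw": 0},
  {"claw": 0.5,"dx": 0,"dy": 0,"dz": 0,"yaw": 0},
  {"claw": 0.3,"dx": 0,"dy": 0,"dz": 0,"yaw": 0},
  {"claw": 0,"dx": 0,"dy": 0,"dz": 0,"yaw": 0},
])

```text
time_s: 23.18
ee_pos: [482.4, 257.4, 146.0]
ee_rot: [178.5, 0.2, 90.0]
force: [0.5, -0.0, 0.2]
gripper_width: 39.0
```

```bash
python3 - <<'E'
from ov import *
from workcell import grab_frame
show()
s=grab_frame("scene");pickle.dump(s,open("scene14.pkl","wb"));s["color"]=cv2.convertScaleAbs(s["color"],alpha=1.7);crop(s,(345,275),80,60,10,"pics/s14.png")
E
```

```text
t23.18 pos [482.42 257.43 145.98] rot [178.55   0.22  89.99] F [ 0.46 -0.02  0.19] T [-0.09  0.03  0.06] w39.0 q6 27.9 q1 27.4
pics/s14.png origin 305 245 scale 10
```

View pics/s14.png

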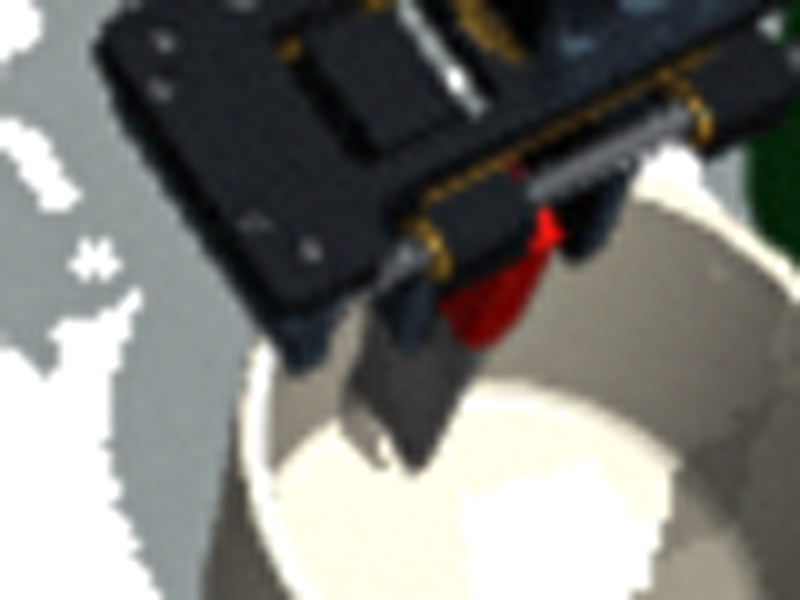

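Emit:
drive_tool([
  {"claw": -1,"dx": 0,"dy": 0,"dz": 0,"yaw": 0},
  {"claw": -1,"dx": 0,"dy": 0,"dz": 0,"yaw": 0},
  {"claw": -1,"dx": 0,"dy": 0,"dz": 0,"yaw": 0},
  {"claw": -1,"dx": 0,"dy": 0,"dz": 0,"yaw": 0},
  {"claw": -1,"dx": 0,"dy": 0,"dz": 0,"yaw": 0},
])

```text
time_s: 23.85
ee_pos: [482.4, 257.4, 145.9]
ee_rot: [178.6, 0.2, 90.0]
force: [-0.7, 0.1, -0.1]
gripper_width: 90.6
```

```bash
python3 - <<'E'
from ov import *
from workcell import grab_frame
show()
s=grab_frame("scene");pickle.dump(s,open("scene15.pkl","wb"));s["color"]=cv2.convertScaleAbs(s["color"],alpha=1.7);crop(s,(345,275),80,60,10,"pics/s15.png")
E
```

```text
t23.85 pos [482.42 257.43 145.88] rot [178.55   0.22  89.99] F [-0.73  0.07 -0.09] T [-0.09  0.08  0.01] w90.6 q6 27.9 q1 27.4
pics/s15.png origin 305 245 scale 10
```

View pics/s15.png

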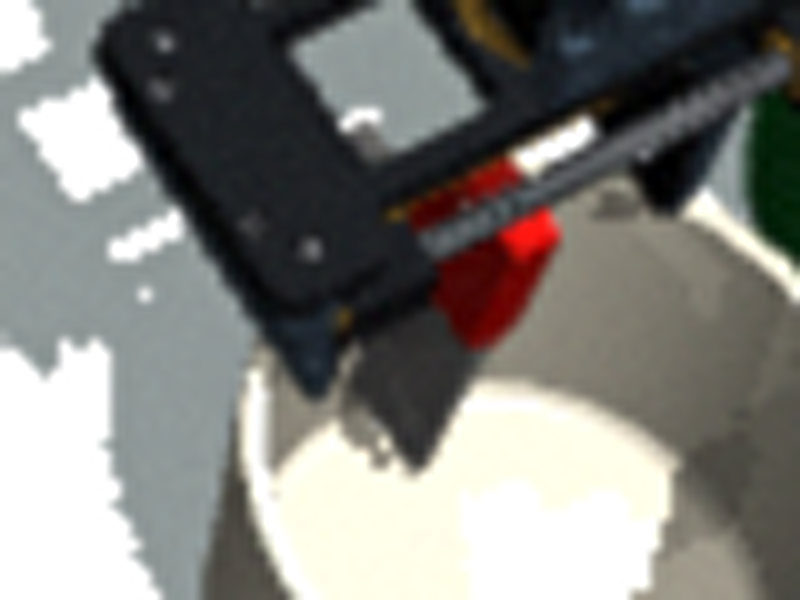

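Emit:
drive_tool([
  {"claw": -1,"dx": 0,"dy": 0,"dz": -0.4,"yaw": 0},
  {"claw": -1,"dx": 0,"dy": 0,"dz": -0.8,"yaw": 0},
  {"claw": -1,"dx": 0,"dy": 0,"dz": -1,"yaw": 0},
  {"claw": -1,"dx": 0,"dy": 0,"dz": -1,"yaw": 0},
  {"claw": -1,"dx": 0,"dy": 0,"dz": -1,"yaw": 0},
])

```text
time_s: 24.52
ee_pos: [479.7, 257.5, 233.0]
ee_rot: [178.7, 0.3, 90.0]
force: [1.2, -0.2, -0.1]
gripper_width: 90.9
```

Emit:
drive_tool([
  {"claw": -1,"dx": 0,"dy": 0,"dz": -1,"yaw": 0},
  {"claw": -1,"dx": -1,"dy": 0.6,"dz": -0.2,"yaw": 0},
  {"claw": -1,"dx": -1,"dy": 0.6,"dz": 0,"yaw": 0},
  {"claw": -1,"dx": -1,"dy": 0.6,"dz": 0,"yaw": 0},
  {"claw": -1,"dx": -1,"dy": 0.6,"dz": 0,"yaw": 0},
])

```text
time_s: 25.15
ee_pos: [529.0, 177.5, 265.3]
ee_rot: [178.2, 0.0, 90.2]
force: [0.3, -0.3, 0.2]
gripper_width: 91.1
```

Emit:
drive_tool([
  {"claw": -1,"dx": -1,"dy": -0.6,"dz": 0,"yaw": 0},
  {"claw": -1,"dx": -1,"dy": -0.6,"dz": 0,"yaw": 0},
  {"claw": -1,"dx": -1,"dy": -1,"dz": 0,"yaw": 0},
  {"claw": -1,"dx": -1,"dy": -1,"dz": 0,"yaw": 0},
  {"claw": -1,"dx": -1,"dy": -1,"dz": 0,"yaw": 0},
])

```text
time_s: 25.78
ee_pos: [443.6, 73.0, 264.2]
ee_rot: [178.0, 0.0, 90.2]
force: [-0.6, -0.5, -0.2]
gripper_width: 91.4
```

```bash
python3 - <<'E'
from ov import *
from workcell import grab_frame
show()
for n in("scene","top"):
    s=grab_frame(n);pickle.dump(s,open(n+"16.pkl","wb"));s["color"]=cv2.convertScaleAbs(s["color"],alpha=1.6)
    crop(s,(350,290) if n=="scene" else (175,230),100,80,8,f"pics/{n}16.png");crop(s,(280,210),560,420,1.4,f"pics/{n}16f.png")
E
```

```text
t25.77 pos [443.55  73.04 264.19] rot [177.98   0.04  90.18] F [-0.64 -0.55 -0.24] T [-0.12  0.09  0.06] w91.4 q6 8.0 q1 8.1
pics/scene16.png origin 300 250 scale 8
pics/scene16f.png origin 0 0 scale 1.4
pics/top16.png origin 125 190 scale 8
pics/top16f.png origin 0 0 scale 1.4
```

View pics/scene16.png

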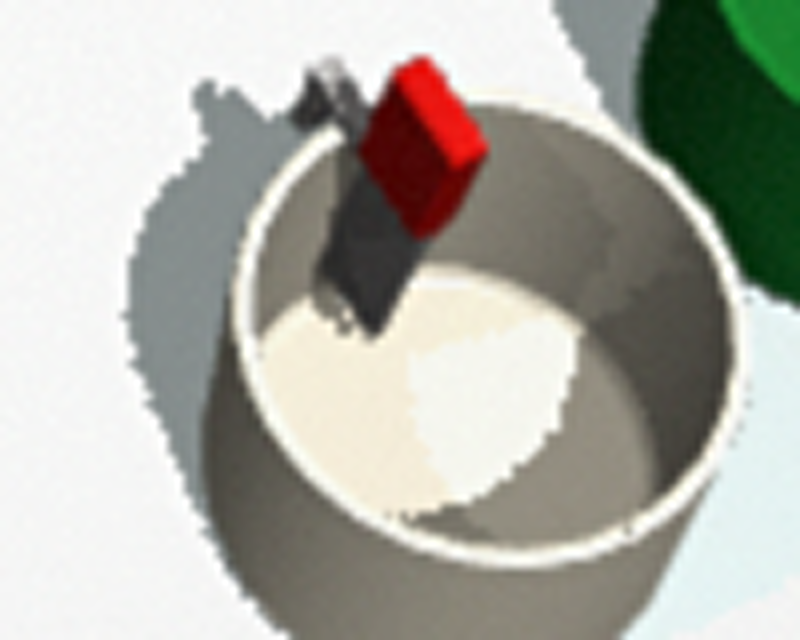

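View pics/top16.png

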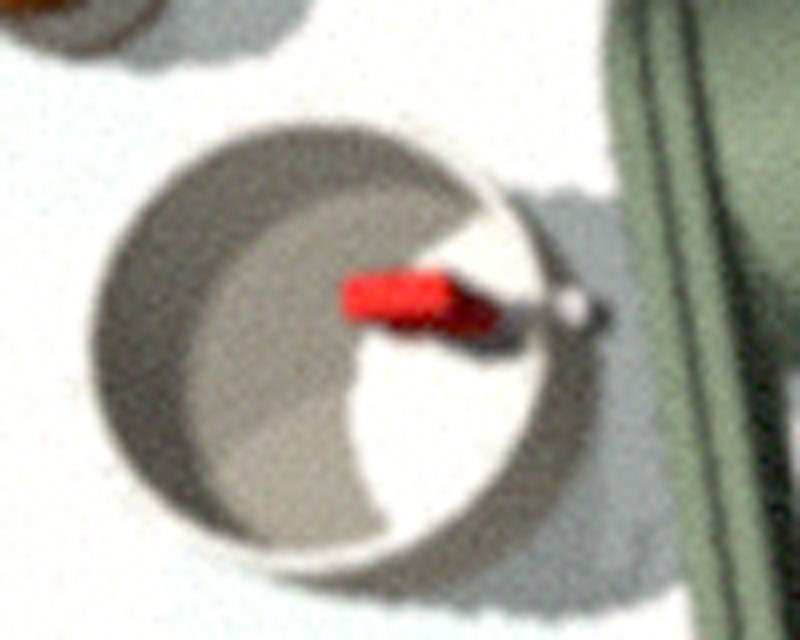

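View pics/scene16f.png

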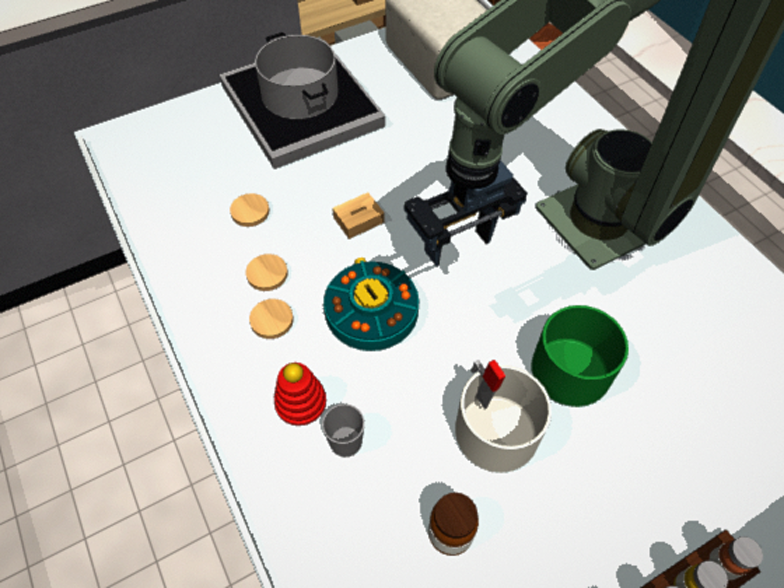

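View pics/top16f.png

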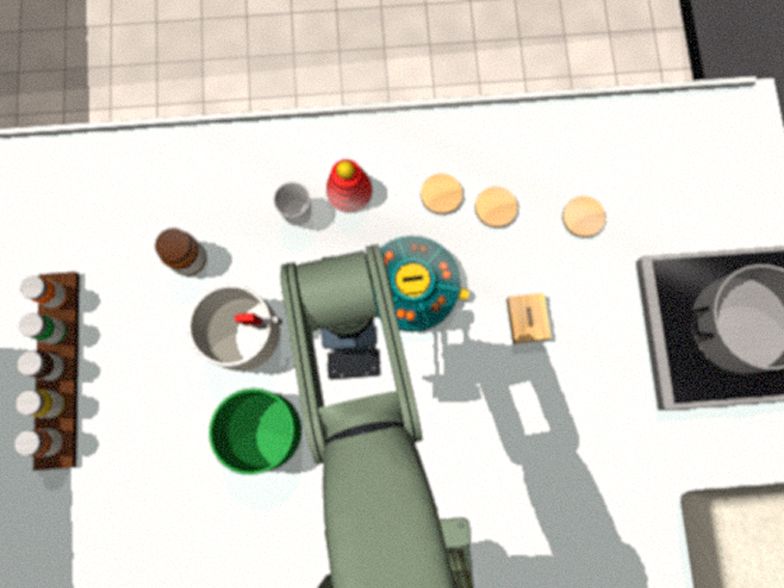

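```bash
python3 - <<'E'
from h import *
A=[load(n+"0.pkl") for n in("scene","top")];B=[load(n+"16.pkl") for n in("scene","top")]
# change between first and last frame by region (phase correlation, px)
for i,(n,rs) in enumerate((("scene",{"pot":(319,300,375,340),"jar":(305,345,350,400),"cup":(225,285,265,330),"stacker":(190,255,238,308),"wheel":(228,225,302,252),"discs":(158,130,215,245)}),("top",{"pot":(130,215,175,265),"jar":(105,155,150,200),"cup":(190,125,228,165),"stacker":(230,110,272,155),"discs":(295,118,440,175)}))):
    for k,(x0,y0,x1,y1) in rs.items():
        g=[cv2.cvtColor(f["color"],cv2.COLOR_BGR2GRAY)[y0:y1,x0:x1].astype(np.float32) for f in(A[i],B[i])]
        d,r=cv2.phaseCorrelate(g[0],g[1],cv2.createHanningWindow((x1-x0,y1-y0),cv2.CV_32F));print(n,k,np.array(d),round(r,2))
s=B[0].copy();s["color"]=cv2.convertScaleAbs(s["color"],alpha=1.6);crop(s,(265,212),60,50,12,"pics/stud16.png")
def cen(f):
    hsv=cv2.cvtColor(f["color"],cv2.COLOR_BGR2HSV);m=cv2.inRange(hsv,(18,110,40),(36,255,255))
    k,l,st,c=cv2.connectedComponentsWithStats(m);i=1+np.argmax(st[1:,4]);return st[i],c[i]
print(cen(A[0]),cen(B[0]));print(cen(A[1]),cen(B[1]))
for z in(85,76,68):print(z,proj(A[0],[553,-34.5,z]),proj(A[1],[553,-34.5,z]))
E
```

```text
scene pot [-0.05 -0.04] 0.99
scene jar [0.5  0.02] 0.98
scene cup [-0.04  0.47] 0.99
scene stacker [-0.02 -0.05] 0.98
scene wheel [0.54 0.51] 1.0
scene discs [0.01 0.01] 1.0
top pot [0.58 0.01] 1.06
top jar [0.53 0.55] 1.13
top cup [-0.04  0.01] 1.05
top stacker [0.39 0.61] 1.16
top discs [ 0.04 -0.02] 1.09
pics/stud16.png origin 235 187 scale 12
(array([ 213,    0,   62,   26, 1125], dtype=int32), array([239.2 ,  10.08])) (array([ 213,    0,   62,   26, 1129], dtype=int32), array([239.15,  10.01]))
(array([282, 186,  25,  26, 480], dtype=int32), array([294.42, 198.55])) (array([282, 188,  25,  24, 462], dtype=int32), array([294.41, 199.28]))
85 [[264.65 204.31]] [[293.74 196.53]]
76 [[264.73 206.18]] [[293.66 197.26]]
68 [[264.8  207.82]] [[293.59 197.91]]
```

View pics/stud16.png

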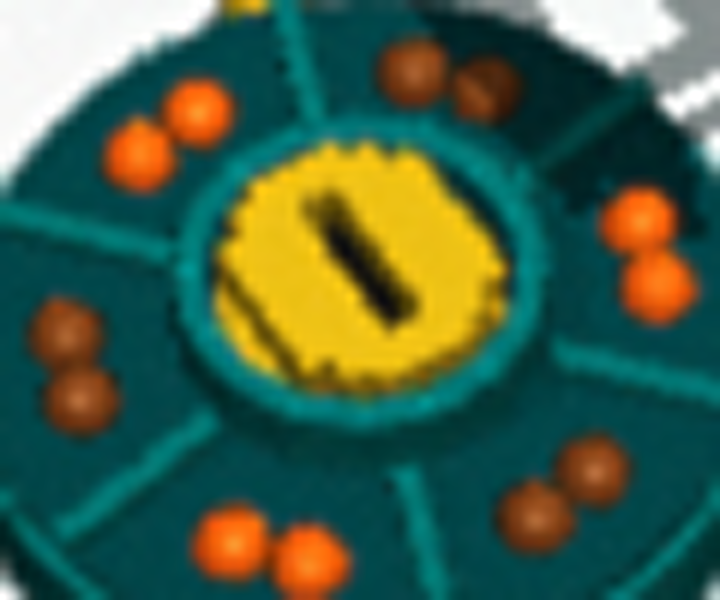

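```bash
python3 -c "
from workcell import job
print(job.job_done())"
```

```text
the job is handed in; nothing more can be done
None
```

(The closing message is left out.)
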